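Brush out the parts cup and dispense one steel ball into it

TASK

Make up a ball cup for the class kit: take the round brush from its stand and brush out the tall plain cup with two full strokes (down to the bottom, up to near the rim, down to the bottom again), then put the brush back upright in its stand. Stand the cup centrally under the end of the dispenser's chute, then swing the sprung lever all the way to its stop, hold it there a moment and let it spring back home, so that exactly one ball ends up in the cup. Do not tip the cup over, and leave the other things on the bench where they are.

Things in the scene. Friction and masses are not known exactly. Their poses are not given: they have to be found in the camera images.
- cup: tall plain white cup without handle, loose, 120 g, 80 mm high, outer diameter 60 mm at the foot and 64 mm at the rim, wall 3 mm; origin at the centre of its underside, z up. (The bystander mug is squat, wider and has a handle.)
- cup_in (a point): centre of the cup's inner floor, 4 mm above its underside; z up; the inside is 76 mm deep and 54 to 58 mm wide
- brush: long round bottle brush standing upright in its stand, bristles down, 50 g, 200 mm long: grey bristle head 27 mm in diameter over the lowest 62 mm, thin steel stem, round wooden grip 16 mm in diameter from 115 to 200 mm above the origin; origin at the centre of the bristles' lower end, z along the brush up to the grip
- stand: brush stand, fixed: dark round foot 76 mm in diameter and 6 mm high, with an open aluminium tube on it, outer diameter 43 mm, inner 35 mm, rim 76 mm above the table; origin at the centre of its underside
- stand_in (a point): centre of the stand tube's floor, 6 mm above the table, where the brush's lower end rests
- dispenser: steel-ball dispenser, fixed: grey foot and column, aluminium deck 125 mm up, sloping chute sticking out at the front, clear tube with a stack of balls on the left (+y), top at 188 mm, grey shuttle block turning on the deck with a steel lever out to the right (-y); origin on the table below the lever's axis, own -x along the chute towards the robot
- spout (a point): centre of the opening under the chute's outer end where a ball drops out, 130 mm from the lever's axis, 90 mm above the table: the cup's rim passes 10 mm below, coming in from the front close to the table. The chute is 26 mm wide, ends 16 mm beyond this point; its walls reach 110 mm height here, 125 mm at the deck, whose front edge is 70 mm behind
- lever (a joint): angle of the sprung lever: 0 at home, 0.96 rad at its stop; turns counter-clockwise seen from above (the knob goes away from the robot); a spring brings it back, about 2 to 5 N at the knob
- lever_knob (a point): point on the axis of the lever's upright black knob, 18 mm in diameter, 45 mm high (from 147 to 192 mm above the table), on an arm of 105 mm radius; this point lies at 169 mm height; at home it lies at 228 degrees about the dispenser's z from its x axis
- lever_axis (a point): lever's upright hinge axis, at the knob point's height (169 mm)
- ball_a: lowest steel ball, 16 mm in diameter, lying in the shuttle's pocket below the tube; origin at its underside as built (turns with it)
- ball_a_center (a point): centre of that ball
- ball_b_center (a point): centre of the second ball, above it in the tube; it stays in the dispenser
- mug: bystander: squat white mug with handle, 80 mm wide, 70 mm high
- screwdriver: bystander: screwdriver lying near the robot
- flat_brush: bystander: flat brush lying near the robot
- tape_roll: bystander: pale tape roll, 60 mm wide, 19 mm high
- pliers: bystander: pliers with black handles lying flat, 130 mm
- jar: bystander: small amber jar with black cap, 52 mm wide, 65 mm high, right of the dispenser
Mind the look-alikes: they are no part of the job. Leave any green or red look-alike of the stand alone. What is shaped like the brush but pink or red is not meant.

How it is judged (in metres and radians):
On the way, in this order (a step that is already met when the one before it is completed fails the run):
1. the brush's end is at the bottom of the cup (within 14 mm of its floor) (horizontal distance between brush and cup_in below 0.02 m and z of brush in the frame of cup_in between -0.003 and 0.014 m), for 0.05 s.
2. the brush is drawn up to near the rim (its end 40 mm or more above the cup's floor) (horizontal distance between brush and cup_in below 0.02 m and z of brush in the frame of cup_in between 0.04 and 0.12 m), for 0.05 s.
3. the brush's end is at the bottom of the cup again (all of step 1), for 0.05 s.
4. the brush stands in its stand again, let go (horizontal distance between brush and stand_in below 0.012 m and z of brush in the frame of stand below 0.012 m and angle between brush's own z axis and vertical below 0.15 rad and contact force between the fingers and brush below 0.1 N), for 0.2 s.
5. the cup stands upright under the chute's end (within 16 mm), let go, lever still at home (horizontal distance between cup and spout below 0.016 m and angle between cup's own z axis and vertical below 0.1 rad and height (world z) of cup below 0.004 m and linear speed of cup below 0.03 m/s and contact force between the fingers and cup below 0.1 N and value of joint lever below 0.15 rad), for 0.2 s.
6. the lever is at its stop (0.90 rad or more) (value of joint lever above 0.9 rad), for 0.2 s.
At the end, for the whole second after the job is handed in: One ball lies in the cup, the second still in the dispenser; cup upright on the table, at rest, within 16 mm of the chute end's centre; brush upright in its stand, its end within 12 mm of the stand's floor and centre; lever home (under 0.06 rad) and still (horizontal distance between cup and spout below 0.016 m and angle between cup's own z axis and vertical below 0.1 rad and height (world z) of cup below 0.004 m and linear speed of cup below 0.03 m/s and horizontal distance between brush and stand_in below 0.012 m and z of brush in the frame of stand below 0.012 m and angle between brush's own z axis and vertical below 0.15 rad and value of joint lever below 0.06 rad and horizontal distance between ball_a_center and cup below 0.028 m and z of ball_a_center in the frame of cup below 0.03 m and z of ball_b_center in the frame of dispenser above 0.11 m); the robot touches nothing.
It fails at once if the cup is tipped over (more than 0.6 rad) (angle between cup's own z axis and vertical above 0.6 rad).
It fails at once if a bystander is moved more than 40 mm (distance of any of mug, screwdriver, flat_brush, tape_roll, pliers, jar from where it was at the start of the episode above 0.04 m).
It also fails if it takes over 72 s, if anything falls off the work surface, if the arm or the gripper's body presses on something with over 40 N, if the wrist force passes 120 N, or if a joint passes its speed limit or range.

ROBOT

A 7-joint arm with a two-finger parallel gripper is mounted at the origin on the work surface. World frame = base frame: x ahead of the robot, y to its left, z up, the work surface at z = 0. Lengths are in m, angles in degrees, forces in N, time in s.
With the tool pointing down it reaches from about 0.425 to 0.875 m from the base axis. Payload 4.7 kg.
Tool frame: the origin (TCP) lies at the very end of the fingers, on their centre line; the grasp point (between the pads) lies 19 mm behind it; z points along the fingers, y is the line along which they close (so a half turn about z gives the same grasp; the last joint's range is limited). The gripper opens to 85 mm and grips with 20 to 120 N. Pads are 22 mm wide; open, the fingers measure 114 mm over their backs; the gripper's body (76 mm by 85 mm) begins 54 mm behind the grasp point. The pads swing forward as they close: fully open they stand 13 mm farther back than shut.
Start: joints at [-73.963, 18.392, -4.016, 83.108, 1.295, 78.541, -3.26], TCP at [0.171, 0.627, 0.231] pointing down, gripper open.
Joint ranges: [-163.93, 163.93], [-17.29, 119.83], [-79.2, 71.16], [3.27, 140.29], [-89.18, 269.18], [5.43, 117.66], [-154.24, 154.24]. Speed limits (degrees/s): [147.25, 147.25, 180, 180, 180, 180, 180].

INTERFACE

Orientations are given as a 3x3 rotation matrix whose columns are the frame's x, y, z axes.
In Python, from plant import * gives the robot as it stands.
- The arm moves only by the tool play_rows, never from a script. Its argument "steps" is a list of rows, each an object with "translation": the shift along the tool's x, y, z in m, a list of three; "turn": the turn, a rotation vector about the tool's x, y, z in degrees, a list of three; "gripper": the finger opening in m, from 0 to 0.0854. In form: [{"translation": [dx, dy, dz], "turn": [rx, ry, rz], "gripper": gripper}, ...]. A call has 1 to 5 rows; each row shifts and turns the commanded pose from where the row before left it, along the tool's axes as they then stand; what a row does not reach is not made up. A row lasts 1/10 s, in which the tool goes at most 50 mm and 8.59 degrees, less where a joint would pass 70% of its speed; a pose out of reach is approached as far as the arm can. A call is refused whole if a number of a shift passes 0.05 or a number of a turn 8.59, either way. A call with a gripper value outside its range is refused whole. The fingers move at their own pace and stop on an object; the grip force is fixed at half the most. Time passes only in rows, so rows that do not move let the fingers close. It gives the time, the measured TCP pose, the force, the opening and the grip force at its end, in the units of the state.
- sense(): the state, without advancing time (a new reading comes with each control period).
- read_camera(name): name is "side" or "top" or "wrist"; returns a dict with "color" (480x640x3 uint8, red, green, blue), "z_map" (480x640 float32, m along the optical axis (not along the pixel's ray), 0 where there is no reading), "intrinsics" (3x3 intrinsics, pixels), "origin" and "orientation" of the camera in the world. Camera axes: x right, y up, looking along -z (the intrinsics and any distortion apply to the point x, -y, -z); pixel columns grow to the right and rows downward; lengths in m; the calibration is good to about 2 mm. A picture is of the moment at which its call begins.
- finish_job(): hands the job in; it is judged then, once.
The state is a dict: "time_s": time; "joint_positions": joint angles; "dq": joint speeds; "joint_efforts": joint torques, N m; "tool_pos": TCP position; "tool_rot": TCP orientation; "force": force on the tool from outside, world axes, zero at the start; "ft_torque": the same for the moment, N m; "width": finger opening in m; "grip_force": force on a finger pad.
Only numpy, scipy, OpenCV 4.12 (cv2) and the standard library are available. Lean on these libraries where they do the work, as an engineer would, in place of code of your own. Each camera call takes 0.05 s, during which the arm holds its last target. There are 200 camera calls.

## Working session

There is one attempt and no reset: what is moved stays moved. The work goes in short steps, Python scripts to look and compute and a tool call to move; the robot and the scene stay as the last step left them, time stands still between calls to the robot, and variables do not carry over. Pictures are saved under pics/ and viewed, at most 10 in all, crops included, and the job is handed in when it is done.

Besides the shell and the picture viewer there is one more tool, called after ">>>" as name([rows], argument=value, ...), one row to a line, values as JSON. play_rows: Moves the arm, as the interface text tells. Its arguments: {"type":"object","properties":{"steps":{"type":"array"}},"required":["steps"]}

```bash
ls; mkdir -p pics; python3 - <<'E'
from plant import *
import cv2,numpy as np,pickle
s=sense();print(s['time_s'],s['tool_pos'],s['tool_rot'],s['width'])
d={}
for n in("side","top"):
    r=read_camera(n);d[n]=r
    cv2.imwrite(f"pics/{n}0.png",cv2.cvtColor(r["color"],cv2.COLOR_RGB2BGR))
    print(n,r["intrinsics"],r["origin"],r["orientation"],[k for k in r])
pickle.dump(d,open("d0.pkl","wb"))
E
```

```text
pics
0.0 [0.17065223 0.62662409 0.23019676] [[-9.64899459e-01  2.62619236e-01 -4.13918498e-04]
 [ 2.62619541e-01  9.64897540e-01 -1.92712740e-03]
 [-1.06711785e-04 -1.96818727e-03 -9.99998057e-01]] 0.08553592215776144
side [[480.20175206   0.         316.57913091]
 [  0.         480.20175206 250.184612  ]
 [  0.           0.           1.        ]] [ 0.14118037 -0.7926523   0.75586108] [[ 0.90137452  0.25066699 -0.35311476]
 [-0.43300633  0.53194871 -0.72769231]
 [ 0.0054305   0.80882423  0.5880254 ]] ['color', 'z_map', 'intrinsics', 'origin', 'orientation']
top [[595.38098371   0.         321.6039954 ]
 [  0.         595.38098371 250.99660409]
 [  0.           0.           1.        ]] [ 0.27976358 -0.00829089  1.33582697] [[-0.10282299  0.97156324 -0.21328924]
 [-0.99469777 -0.10001156  0.02395918]
 [ 0.00194647  0.21462189  0.97669527]] ['color', 'z_map', 'intrinsics', 'origin', 'orientation']
```

View pics/side0.png

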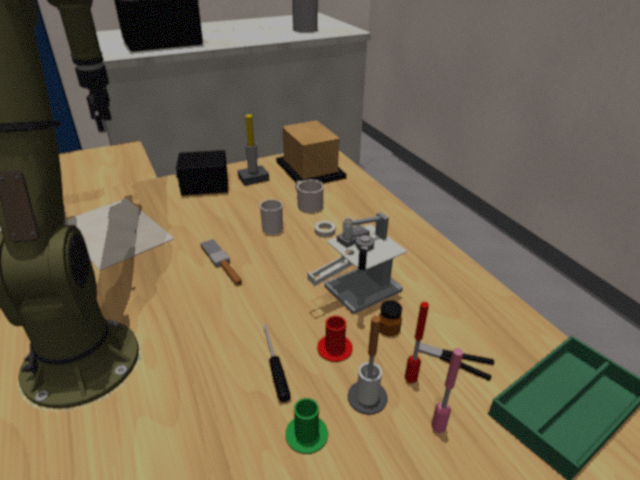

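View pics/top0.png

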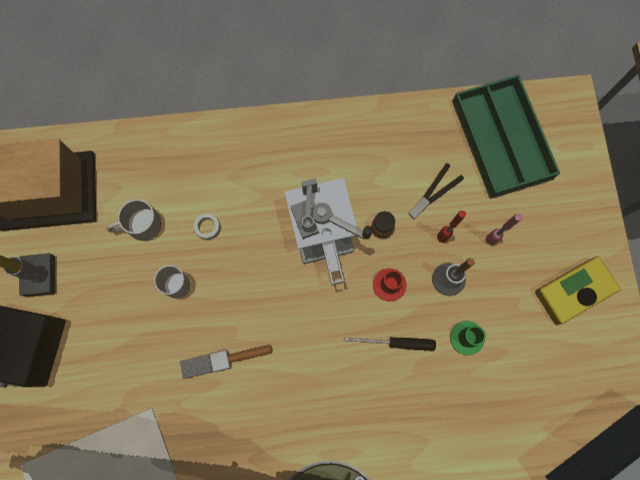

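Top view: the mug with a handle is at (139,220) and the plain cup without one at (172,282). For the stand and brush, the grey foot with the brown grip is at (455,273), with red (390,284) and green (467,337) stands and red (452,227) and pink (504,230) brushes as look-alikes. The dispenser is at (322,215), its chute ends at (338,282) and its knob is at (367,232). The grey stand with the wooden grip and the handle-less cup fit the description, and I'll confirm both in one enlarged crop.

```bash
cat > h.py <<'E'
import numpy as np,cv2,pickle
def cloud(r):
    K=np.array(r["intrinsics"]);z=r["z_map"];v,u=np.mgrid[:480,:640]
    p=np.stack([(u-K[0,2])/K[0,0]*z,-(v-K[1,2])/K[1,1]*z,-z],-1)
    return p@np.array(r["orientation"]).T+r["origin"]
def ray(r,u,v,h):
    K=np.array(r["intrinsics"]);d=np.array(r["orientation"])@np.array([(u-K[0,2])/K[0,0],-(v-K[1,2])/K[1,1],-1])
    o=np.array(r["origin"]);return o+d*(h-o[2])/d[2]
def proj(r,p):
    K=np.array(r["intrinsics"]);c=np.array(r["orientation"]).T@(np.array(p)-r["origin"])
    return np.array([K[0,2]+K[0,0]*c[0]/-c[2],K[1,2]+K[1,1]*-c[1]/-c[2]])
def tri(r1,uv1,r2,uv2):
    A=[];b=[]
    for r,(u,v) in((r1,uv1),(r2,uv2)):
        o=np.array(r["origin"]);d=ray(r,u,v,0)-o;d/=np.linalg.norm(d);M=np.eye(3)-np.outer(d,d);A.append(M);b.append(M@o)
    return np.linalg.lstsq(np.vstack(A),np.hstack(b),rcond=None)[0]
def circ(p):
    A=np.c_[2*p[:,:2],np.ones(len(p))];s=np.linalg.lstsq(A,(p[:,:2]**2).sum(1),rcond=None)[0]
    return s[:2],np.sqrt(s[2]+s[0]**2+s[1]**2)
E
python3 - <<'E'
from h import *
d=pickle.load(open("d0.pkl","rb"));t=d["top"];s=d["side"]
T=cloud(t);S=cloud(s)
def stat(P,box,n):
    u0,v0,u1,v1=box;q=P[v0:v1,u0:u1].reshape(-1,3);q=q[np.isfinite(q[:,2])&(q[:,2]>.01)]
    h=np.histogram(q[:,2],bins=np.arange(0,.24,.01))[0];print(n,len(q),h)
    return q
for n,P,b in(("cupT",T,(150,260,195,302)),("cupS",S,(255,197,289,240)),("stT",T,(430,255,480,298)),("stS",S,(345,312,390,412)),("dispT",T,(280,170,375,295))):stat(P,b,n)
for P,n in((T,"T"),(S,"S")):
    for nm,c,zr,rad in(("cup",None,(.07,.088),None),):
        pass
q=stat(T,(150,260,195,302),"c");q=q[(q[:,2]>.07)&(q[:,2]<.09)];print("cup rim",circ(q),q[:,2].max(),q.mean(0))
q=stat(S,(255,197,289,240),"c");q=q[(q[:,2]>.07)&(q[:,2]<.09)];print("cup rim S",circ(q))
q=stat(T,(430,255,480,298),"s");r=q[(q[:,2]>.068)&(q[:,2]<.082)];print("stand rim",circ(r),len(r))
r=q[(q[:,2]>.12)];print("grip",[ (h,r[abs(r[:,2]-h)<.01].mean(0)) for h in(.13,.15,.17,.19,.205) if (abs(r[:,2]-h)<.01).any()])
q=stat(S,(345,312,390,412),"s");r=q[q[:,2]>.1];print("gripS",[ (h,r[abs(r[:,2]-h)<.01].mean(0)) for h in(.13,.15,.17,.19,.205) if (abs(r[:,2]-h)<.01).any()])
r=q[(q[:,2]>.068)&(q[:,2]<.082)];print(circ(r))
im=np.hstack([cv2.resize(cv2.cvtColor(t["color"],4)[y:y+h,x:x+w],(400,400),interpolation=cv2.INTER_CUBIC) for x,y,w,h in((280,170,120,120),(400,200,130,130))])
im2=np.hstack([cv2.resize(cv2.cvtColor(t["color"],4)[y:y+h,x:x+w],(400,200),interpolation=cv2.INTER_CUBIC) for x,y,w,h in((100,190,200,100),)]+[cv2.resize(cv2.cvtColor(s["color"],4)[190:310,240:440],(400,200))])
cv2.imwrite("pics/crop1.png",np.vstack([im,im2]))
E
```

```text
cupT 627 [  0  60  67  71  76  68  78 138  59   0   0   0   0   0   0   0   0   0
   0   0   0   0   0]
cupS 679 [  0  59  66  67  82 109 126 151  14   0   0   0   0   0   0   0   0   0
   0   0   0   0   0]
stT 580 [  0  49  27  29  28  60 112 104  11   5   7   1   5  12   9  12  12  13
  11  12  51   1   0]
stS 1542 [  0 117 114 139 122 138 229 218  17  22  18  18  26  35  41  35  42  40
  41  42  68   0   0]
dispT 4952 [   0  548   18   19    5    3    3    0    5  215  263   55 1752  585
  832   82   45  122  300   54    0    0    0]
c 627 [  0  60  67  71  76  68  78 138  59   0   0   0   0   0   0   0   0   0
   0   0   0   0   0]
cup rim (array([0.52653923, 0.2919924 ]), np.float64(0.03015164250349741)) 0.0872368105947372 [0.52741866 0.29249217 0.07789999]
c 679 [  0  59  66  67  82 109 126 151  14   0   0   0   0   0   0   0   0   0
   0   0   0   0   0]
cup rim S (array([0.52444968, 0.28887506]), np.float64(0.030444242066312372))
s 580 [  0  49  27  29  28  60 112 104  11   5   7   1   5  12   9  12  12  13
  11  12  51   1   0]
stand rim (array([ 0.4775787 , -0.32000491]), np.float64(0.017821498344134677)) 128
grip [(0.13, array([ 0.47526003, -0.31568968,  0.1322303 ])), (0.15, array([ 0.47448287, -0.31577562,  0.15103114])), (0.17, array([ 0.47513204, -0.31562708,  0.17025003])), (0.19, array([ 0.47489231, -0.31563311,  0.19089464])), (0.205, array([ 0.47703855, -0.31950646,  0.20414033]))]
s 1542 [  0 117 114 139 122 138 229 218  17  22  18  18  26  35  41  35  42  40
  41  42  68   0   0]
gripS [(0.13, array([ 0.47305736, -0.32846709,  0.13121963])), (0.15, array([ 0.47266816, -0.32837345,  0.14953781])), (0.17, array([ 0.4728908 , -0.32861584,  0.16967725])), (0.19, array([ 0.4724408 , -0.32845607,  0.18998959])), (0.205, array([ 0.47433236, -0.32629734,  0.20295926]))]
(array([ 0.48189931, -0.27553639]), np.float64(0.05617165186002497))
```

View pics/crop1.png

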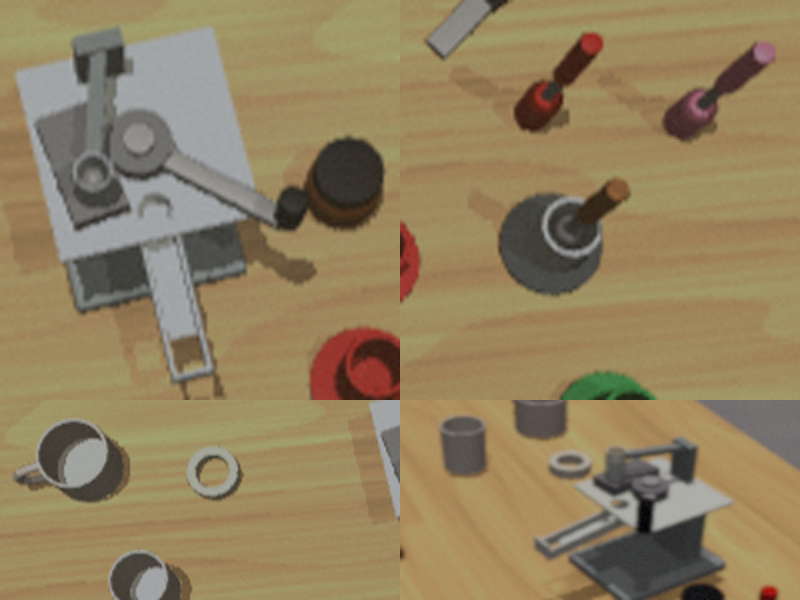

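The crop confirms it: the grey stand with the wooden-gripped brush is the one meant (crop (590,215)), and the cup without a handle is at crop (140,580). The chute's opening is near crop (190,352), which is top (337,276). The knob is at crop (290,205) and the axis hub at crop (138,138).

```bash
python3 - <<'E'
from h import *
d=pickle.load(open("d0.pkl","rb"));t=d["top"];s=d["side"]
T=cloud(t);S=cloud(s)
# deck
for n,P,(u0,v0,u1,v1) in(("T",T,(280,170,375,260)),("S",S,(325,205,408,290))):
    q=P[v0:v1,u0:u1].reshape(-1,3);k=q[(q[:,2]>.115)&(q[:,2]<.131)];print(n,"deck",len(k),cv2.minAreaRect((k[:,:2]*1000).astype(np.float32)),np.median(k[:,2]))
# chute in T
for n,P,(u0,v0,u1,v1) in(("T",T,(318,240,352,292)),("S",S,(300,245,345,285))):
    q=P[v0:v1,u0:u1].reshape(-1,3);k=q[(q[:,2]>.085)&(q[:,2]<.122)];(c,wh,a)=cv2.minAreaRect((k[:,:2]*1000).astype(np.float32));print(n,"chute",len(k),c,wh,a)
    print(cv2.boxPoints((c,wh,a)).round(1).tolist())
# knob dark
for n,r,P,(u0,v0,u1,v1) in(("T",t,T,(355,220,375,245)),("S",s,S,(353,238,376,275))):
    q=P[v0:v1,u0:u1].reshape(-1,3);g=r["color"][v0:v1,u0:u1].max(2).ravel();m=(q[:,2]>.14)&(g<70);k=q[m];print(n,"knob",len(k),k.mean(0),k[:,2].max())
    top=k[k[:,2]>.187];print(" top",len(top),top.mean(0) if len(top) else 0)
# hub: high points near axis
for u,v,h in((337,275.6,.105),(338,283.4,.107),(322,211,.15),(310,223,.188)):print((u,v),ray(t,u,v,h))
for n,r,P in(("T",t,T),("S",s,S)):
    m=(np.abs(P[...,0]-.66)<.06)&(np.abs(P[...,1]+.0)<.06)&(P[...,2]>.137)
    q=P[m];print(n,np.histogram(q[:,2],bins=np.arange(.13,.22,.005))[0])
E
```

```text
T deck 1970 ((622.0580444335938, -45.52405548095703), (142.54493713378906, 130.19676208496094), 7.810739517211914) 0.12752419322941422
S deck 1179 ((620.767333984375, -49.29119110107422), (139.11752319335938, 132.44960021972656), 7.4983720779418945) 0.12773645730427818
T chute 458 (524.4248657226562, -58.67952346801758) (91.72905731201172, 26.507173538208008) 7.996464252471924
[[477.20001220703125, -51.900001525878906], [480.8999938964844, -78.19999694824219], [571.7000122070312, -65.4000015258789], [568.0, -39.20000076293945]]
S chute 534 (525.2947387695312, -61.769187927246094) (99.23312377929688, 31.379186630249023) 7.335625171661377
[[474.1000061035156, -52.5], [478.1000061035156, -83.69999694824219], [576.5, -71.0], [572.5, -39.900001525878906]]
T knob 96 [ 0.55809403 -0.12944342  0.19356823] 1.3358269723704816
 top 53 [ 0.5576548  -0.12924134  0.21355617]
S knob 178 [ 0.56335113 -0.13357089  0.17159208] 0.7558610798136428
 top 40 [ 0.55078123 -0.15404385  0.20549708]
(337, 275.6) [ 0.49268135 -0.06517702  0.105     ]
(338, 283.4) [ 0.4756909  -0.06537137  0.107     ]
(322, 211) [ 0.6229493  -0.04691087  0.15      ]
(310, 223) [ 0.58966025 -0.01930478  0.188     ]
T [  0  31 267 236  46   9   9  13  22  38 171  66   3   0   0   0   0]
S [  0  28 200 119  51  25  21  21  24  74 132  30   0   0   0   0   0]
```

>>> play_rows([
  {"translation":[0,0,-0.05],"turn":[0,0,-7.6],"gripper":0.06},
  {"translation":[0,0,-0.05],"turn":[0,0,-7.6],"gripper":0.06},
  {"translation":[-0.035,-0.047,0],"turn":[0,0,0],"gripper":0.06},
  {"translation":[-0.035,-0.047,0],"turn":[0,0,0],"gripper":0.06},
  {"translation":[-0.035,-0.047,0],"turn":[0,0,0],"gripper":0.06},
])

```text
time_s: 0.6
tool_pos: [0.2611, 0.5054, 0.3312]
tool_rot: [[-1.0, -0.0, 0.0], [-0.0, 1.0, -0.0], [-0.0, -0.0, -1.0]]
force: [0.6, 0.5, 0.6]
width: 0.0598
grip_force: 0.0
```

>>> play_rows([
  {"translation":[-0.035,-0.047,0],"turn":[0,0,0],"gripper":0.06},
  {"translation":[-0.035,-0.047,0],"turn":[0,0,0],"gripper":0.06},
  {"translation":[-0.035,-0.047,0],"turn":[0,0,0],"gripper":0.06},
  {"translation":[-0.035,-0.047,0],"turn":[0,0,0],"gripper":0.06},
  {"translation":[-0.035,-0.047,0],"turn":[0,0,0],"gripper":0.06},
])

```text
time_s: 1.1
tool_pos: [0.4102, 0.3042, 0.3311]
tool_rot: [[-1.0, 0.0, -0.0], [0.0, 1.0, 0.0], [0.0, 0.0, -1.0]]
force: [0.9, 0.3, 0.6]
width: 0.0595
grip_force: 0.0
```

>>> play_rows([
  {"translation":[-0.002,-0.0475,0],"turn":[0,0,0],"gripper":0.06},
  {"translation":[-0.002,-0.0475,0],"turn":[0,0,0],"gripper":0.06},
  {"translation":[-0.002,-0.0475,0],"turn":[0,0,0],"gripper":0.06},
  {"translation":[-0.002,-0.0475,0],"turn":[0,0,0],"gripper":0.06},
  {"translation":[-0.002,-0.0475,0],"turn":[0,0,0],"gripper":0.06},
])

```text
time_s: 1.6
tool_pos: [0.4189, 0.0667, 0.331]
tool_rot: [[-1.0, 0.0, -0.0], [0.0, 1.0, 0.0], [0.0, 0.0, -1.0]]
force: [1.7, 0.2, 1.0]
width: 0.0603
grip_force: 0.0
```

>>> play_rows([
  {"translation":[-0.002,-0.0475,0],"turn":[0,0,0],"gripper":0.06},
  {"translation":[-0.002,-0.0475,0],"turn":[0,0,0],"gripper":0.06},
  {"translation":[-0.002,-0.0475,0],"turn":[0,0,0],"gripper":0.06},
  {"translation":[-0.002,-0.0475,0],"turn":[0,0,0],"gripper":0.06},
  {"translation":[-0.002,-0.0475,0],"turn":[0,0,0],"gripper":0.06},
])

```text
time_s: 2.1
tool_pos: [0.4287, -0.1707, 0.3312]
tool_rot: [[-1.0, 0.0, 0.001], [0.0, 1.0, 0.001], [-0.001, 0.001, -1.0]]
force: [1.2, 0.8, -0.9]
width: 0.0597
grip_force: 0.0
```

>>> play_rows([
  {"translation":[-0.002,-0.0475,0],"turn":[0,0,0],"gripper":0.06},
  {"translation":[-0.002,-0.0475,0],"turn":[0,0,0],"gripper":0.06},
  {"translation":[0,0,0],"turn":[0,0,0],"gripper":0.06},
  {"translation":[0,0,0],"turn":[0,0,0],"gripper":0.06},
])

```text
time_s: 2.5
tool_pos: [0.4326, -0.2646, 0.3309]
tool_rot: [[-1.0, 0.004, -0.001], [0.004, 1.0, 0.0], [0.001, 0.0, -1.0]]
force: [-0.1, 0.8, -0.3]
width: 0.0597
grip_force: 0.0
```

```bash
python3 - <<'E'
from plant import *
from h import *
s=sense();print(s['time_s'],s['tool_pos'],s['force'])
r=read_camera("wrist");pickle.dump(r,open("w1.pkl","wb"))
print(r["origin"],r["orientation"],r["intrinsics"][0])
W=cloud(r);c=r["color"].astype(int)
m=(abs(W[...,0]-.478)<.05)&(abs(W[...,1]+.32)<.05)
q=W[m];
for a,b in((.068,.082),(.12,.195),(.195,.215)):
    k=q[(q[:,2]>a)&(q[:,2]<b)];print(a,len(k),k.mean(0),k.min(0),k.max(0),circ(k))
print("grip px",proj(r,(.478,-.32,.205)))
cv2.imwrite("pics/w1.png",cv2.cvtColor(r["color"],4))
E
```

```text
2.5 [ 0.43260348 -0.26458727  0.33087888] [-0.06208253  0.82629917 -0.25128415]
[ 0.35512629 -0.26398029  0.47416815] [[ 0.00514089 -0.95332672 -0.3018969 ]
 [ 0.99998601  0.00452565  0.00273734]
 [-0.0012433  -0.30190675  0.95333665]] [346.90496173   0.         320.73449968]
0.068 468 [ 0.47314948 -0.3218008   0.07414109] [ 0.45514737 -0.34410934  0.06800139] [ 0.49814803 -0.30210165  0.08150109] (array([ 0.47562789, -0.32285635]), np.float64(0.01721534006304776))
0.12 446 [ 0.47132557 -0.32050611  0.16351305] [ 0.468639   -0.32921488  0.12358478] [ 0.47863979 -0.3152658   0.19493112] (array([ 0.47674388, -0.32314114]), np.float64(0.0076409440445948775))
0.195 322 [ 0.47490498 -0.32216956  0.20458189] [ 0.46878471 -0.33069855  0.1950403 ] [ 0.48435565 -0.31522989  0.2078742 ] (array([ 0.47572076, -0.32251952]), np.float64(0.005794804534843591))
grip px [255.74351368 271.28847711]
```

View pics/w1.png

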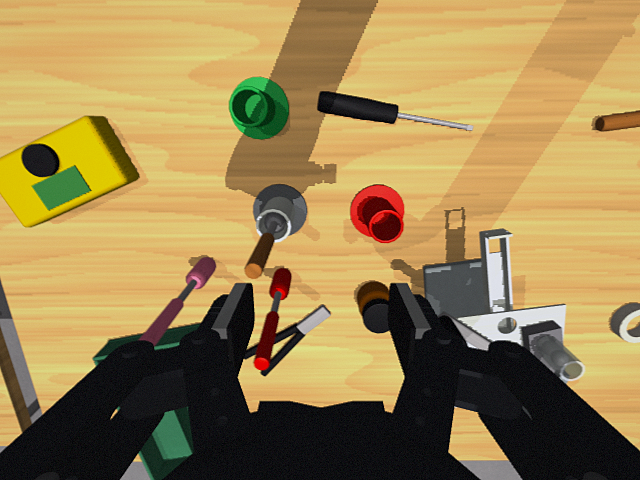

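The wrist picture shows the wooden grip's end at (255,270) over the grey stand at (275,220). The red brush stands behind it at (265,360) and the pink one left at (200,270). The grip measures about 0.476, -0.3225 with its top at 0.206, which agrees with the text.

>>> play_rows([
  {"translation":[-0.022,-0.029,0],"turn":[0,0,0],"gripper":0.06},
  {"translation":[-0.021,-0.029,0],"turn":[0,0,0],"gripper":0.06},
  {"translation":[0,0,0],"turn":[0,0,0],"gripper":0.06},
  {"translation":[0,0,0],"turn":[0,0,0],"gripper":0.06},
])

```text
time_s: 2.95
tool_pos: [0.4767, -0.3202, 0.3298]
tool_rot: [[-1.0, -0.001, -0.004], [-0.001, 1.0, 0.0], [0.004, 0.0, -1.0]]
force: [-0.7, -0.5, -0.9]
width: 0.0602
grip_force: 0.0
```

```bash
python3 - <<'E'
from plant import *
from h import *
s=sense();print(s['time_s'],s['tool_pos'],s['tool_rot'])
r=read_camera("wrist")
W=cloud(r)
m=(abs(W[...,0]-.478)<.04)&(abs(W[...,1]+.32)<.04)
q=W[m];
for a,b in((.068,.082),(.12,.195),(.195,.215)):
    k=q[(q[:,2]>a)&(q[:,2]<b)];print(a,len(k),k.mean(0),circ(k),np.round((k.min(0)+k.max(0))/2,4))
E
```

```text
2.95 [ 0.47665961 -0.3202428   0.32983613] [[-9.99991722e-01 -9.60934384e-04 -3.95372723e-03]
 [-9.61433454e-04  9.99999530e-01  1.24329136e-04]
 [ 3.95360590e-03  1.28129352e-04 -9.99992176e-01]]
0.068 443 [ 0.47302379 -0.32315947  0.07434233] (array([ 0.4759781 , -0.32325242]), np.float64(0.017176987144230858)) [ 0.4754 -0.3236  0.0745]
0.12 268 [ 0.47071258 -0.32306288  0.16358078] (array([ 0.47700983, -0.32316549]), np.float64(0.007796287963347318)) [ 0.472  -0.3233  0.1597]
0.195 329 [ 0.47546029 -0.32315976  0.20511269] (array([ 0.4759446 , -0.32318238]), np.float64(0.005691719694552697)) [ 0.4764 -0.3234  0.202 ]
```

>>> play_rows([
  {"translation":[0,-0.003,0.034],"turn":[0,0,0],"gripper":0.06},
  {"translation":[0,0,0.034],"turn":[0,0,0],"gripper":0.06},
  {"translation":[0,0,0.034],"turn":[0,0,0],"gripper":0.06},
  {"translation":[0,0,0.034],"turn":[0,0,0],"gripper":0.06},
  {"translation":[0,0,0.034],"turn":[0,0,0],"gripper":0.06},
])

```text
time_s: 3.5
tool_pos: [0.4767, -0.3224, 0.1614]
tool_rot: [[-1.0, -0.002, 0.004], [-0.002, 1.0, 0.003], [-0.004, 0.003, -1.0]]
force: [0.6, -0.1, -0.5]
width: 0.0603
grip_force: 0.0
```

>>> play_rows([
  {"translation":[0,0,0],"turn":[0,0,0],"gripper":0.06},
  {"translation":[0,0,0],"turn":[0,0,0],"gripper":0.0},
  {"translation":[0,0,0],"turn":[0,0,0],"gripper":0.0},
  {"translation":[0,0,0],"turn":[0,0,0],"gripper":0.0},
  {"translation":[0,0,0],"turn":[0,0,0],"gripper":0.0},
])

```text
time_s: 4.0
tool_pos: [0.4777, -0.3246, 0.1636]
tool_rot: [[-1.0, -0.0, 0.004], [-0.0, 1.0, 0.001], [-0.004, 0.001, -1.0]]
force: [-0.1, 1.5, 7.2]
width: 0.0145
grip_force: 58.3
```

>>> play_rows([
  {"translation":[0,0,-0.03],"turn":[0,0,0],"gripper":0.0},
  {"translation":[0,0,-0.03],"turn":[0,0,0],"gripper":0.0},
  {"translation":[0,0,-0.03],"turn":[0,0,0],"gripper":0.0},
  {"translation":[0,0,-0.04],"turn":[0,0,0],"gripper":0.0},
  {"translation":[0,0,-0.03],"turn":[0,0,0],"gripper":0.0},
])

```text
time_s: 4.5
tool_pos: [0.4764, -0.3254, 0.3246]
tool_rot: [[-1.0, 0.001, 0.003], [0.001, 1.0, -0.001], [-0.003, -0.001, -1.0]]
force: [-0.4, 0.5, -0.3]
width: 0.0143
grip_force: 58.7
```

>>> play_rows([
  {"translation":[0,0.01,0],"turn":[0,0,0],"gripper":0.0},
  {"translation":[0,0.03,0],"turn":[0,0,0],"gripper":0.0},
  {"translation":[0,0.04,0],"turn":[0,0,0],"gripper":0.0},
  {"translation":[0,0.04,0],"turn":[0,0,0],"gripper":0.0},
  {"translation":[0,0.04,0],"turn":[0,0,0],"gripper":0.0},
])

```text
time_s: 5.0
tool_pos: [0.4758, -0.1631, 0.3212]
tool_rot: [[-1.0, 0.001, 0.001], [0.001, 1.0, 0.001], [-0.001, 0.001, -1.0]]
force: [1.5, 0.2, -0.9]
width: 0.0141
grip_force: 58.7
```

>>> play_rows([
  {"translation":[0,0.04,0],"turn":[0,0,0],"gripper":0.0},
  {"translation":[0,0.04,0],"turn":[0,0,0],"gripper":0.0},
  {"translation":[0,0.04,0],"turn":[0,0,0],"gripper":0.0},
  {"translation":[0,0.04,0],"turn":[0,0,0],"gripper":0.0},
  {"translation":[-0.01,0.04,0],"turn":[0,0,0],"gripper":0.0},
])

```text
time_s: 5.5
tool_pos: [0.4854, 0.0368, 0.3216]
tool_rot: [[-1.0, 0.0, 0.0], [0.0, 1.0, 0.002], [-0.0, 0.002, -1.0]]
force: [1.7, -0.4, -0.5]
width: 0.0142
grip_force: 58.7
```

>>> play_rows([
  {"translation":[-0.01,0.04,0],"turn":[0,0,0],"gripper":0.0},
  {"translation":[-0.01,0.04,0],"turn":[0,0,0],"gripper":0.0},
  {"translation":[-0.01,0.04,0],"turn":[0,0,0],"gripper":0.0},
  {"translation":[-0.01,0.04,0],"turn":[0,0,0],"gripper":0.0},
  {"translation":[0,0.04,0],"turn":[0,0,0],"gripper":0.0},
])

```text
time_s: 6.0
tool_pos: [0.5269, 0.2367, 0.3209]
tool_rot: [[-1.0, 0.001, 0.0], [0.001, 1.0, -0.001], [-0.0, -0.001, -1.0]]
force: [0.7, 0.4, -1.1]
width: 0.0147
grip_force: 58.7
```

>>> play_rows([
  {"translation":[0,0.03,0],"turn":[0,0,0],"gripper":0.0},
  {"translation":[0,0,0],"turn":[0,0,0],"gripper":0.0},
  {"translation":[0,0,0],"turn":[0,0,0],"gripper":0.0},
])

```text
time_s: 6.3
tool_pos: [0.526, 0.2656, 0.3208]
tool_rot: [[-1.0, -0.001, -0.0], [-0.001, 1.0, -0.001], [0.0, -0.001, -1.0]]
force: [0.9, -0.9, -0.0]
width: 0.0142
grip_force: 58.7
```

```bash
cat > look.py <<'E'
from plant import *
from h import *
s=sense();print(s['time_s'],s['tool_pos'].round(4),s['force'].round(1),s['width'])
d={n:read_camera(n) for n in("wrist","top","side")};pickle.dump(d,open("d1.pkl","wb"))
def near(r,c,rad,z0,z1):
    W=cloud(r);m=(np.hypot(W[...,0]-c[0],W[...,1]-c[1])<rad)&(W[...,2]>z0)&(W[...,2]<z1)&(r["z_map"]>0.05);return W[m],np.argwhere(m)[:,::-1]
E
python3 - <<'E'
from look import *
print(s['tool_rot'].round(3).tolist())
for n in d:
    r=d[n]
    q,_=near(r,(.526,.291),.038,.074,.088)
    if len(q)>10:print(n,"cup rim",len(q),circ(q),((q.min(0)+q.max(0))/2).round(4))
    p=s['tool_pos']
    for a,b in((-.16,-.11),(-.03,-.005)):
        q,_=near(r,p,.03,p[2]+a,p[2]+b)
        if len(q)>10:print(n,a,"brush",len(q),q.mean(0).round(4),circ(q),q[:,2].min())
    cv2.imwrite(f"pics/{n}1.png",cv2.cvtColor(r["color"],4))
a=d["wrist"]["color"];b=d["side"]["color"][60:300,180:420]
cv2.imwrite("pics/m1.png",cv2.cvtColor(np.hstack([cv2.resize(a,(480,360)),cv2.resize(b,(320,360))]),4))
E
```

```text
6.3 [0.526  0.2656 0.3208] [ 0.9 -0.9 -0. ] 0.01421820366677424
[[-1.0, -0.001, -0.0], [-0.001, 1.0, -0.001], [0.0, -0.001, -1.0]]
wrist cup rim 456 (array([0.52578523, 0.29013591]), np.float64(0.0300337606789317)) [0.5261 0.2901 0.0783]
wrist -0.16 brush 348 [0.5143 0.2658 0.1914] (array([0.52517274, 0.26567029]), np.float64(0.013271978287516433)) 0.1694812759161587
wrist -0.03 brush 589 [0.5193 0.2656 0.3042] (array([0.52544913, 0.26562602]), np.float64(0.007662512630579965)) 0.29087125339265324
top cup rim 130 (array([0.52689262, 0.29200913]), np.float64(0.030212026353058676)) [0.5247 0.2923 0.0798]
top -0.16 brush 82 [0.5193 0.2586 0.1906] (array([0.52639515, 0.26595579]), np.float64(0.01293517546621284)) 0.1673089528024705
top -0.03 brush 22 [0.5206 0.2635 0.3005] (array([0.52580686, 0.2651956 ]), np.float64(0.006748797725191689)) 0.29222428239645026
side cup rim 109 (array([0.52414781, 0.28873658]), np.float64(0.029963776106328468)) [0.5243 0.2897 0.0782]
side -0.16 brush 163 [0.5214 0.2534 0.1892] (array([0.52376639, 0.25989471]), np.float64(0.011042838733538432)) 0.16406585650852468
side -0.03 brush 66 [0.5234 0.257  0.3038] (array([0.52394337, 0.25913739]), np.float64(0.005962856690260029)) 0.29085916500517206
```

View pics/m1.png

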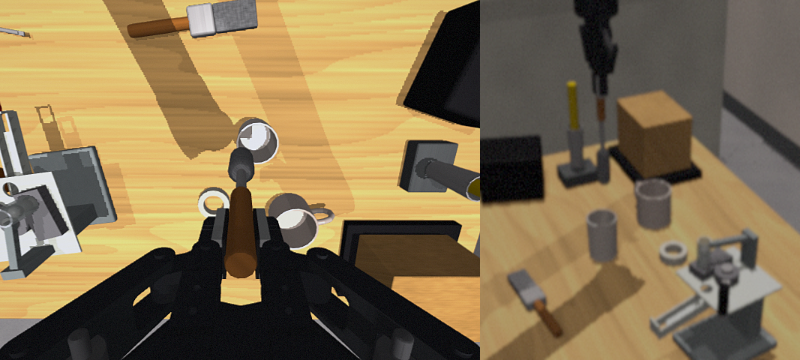

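The left half (wrist) shows the brush head at (242,160) hanging straight, with the cup just beyond at (258,140) and the mug with its handle at (295,220). The right half (side) agrees. The brush is about 25 mm short in y.

>>> play_rows([
  {"translation":[0,0.025,0],"turn":[0,0,0],"gripper":0.0},
  {"translation":[0,0,0.02],"turn":[0,0,0],"gripper":0.0},
  {"translation":[0,0,0.02],"turn":[0,0,0],"gripper":0.0},
  {"translation":[0,0,0.02],"turn":[0,0,0],"gripper":0.0},
  {"translation":[0,0,0],"turn":[0,0,0],"gripper":0.0},
])

```text
time_s: 6.95
tool_pos: [0.5251, 0.2894, 0.2586]
tool_rot: [[-1.0, 0.001, -0.004], [0.001, 1.0, -0.002], [0.004, -0.002, -1.0]]
force: [0.6, -0.1, -0.7]
width: 0.0146
grip_force: 58.8
```

```bash
python3 - <<'E'
from look import *
for n in d:
    r=d[n];p=s['tool_pos']
    for z0,z1,c in((.074,.088,(.526,.291)),(p[2]-.16,p[2]-.11,p)):
        q,_=near(r,c,.038 if z0<.08 else .025,z0,z1)
        if len(q)>10:print(n,z0,len(q),circ(q),((q.min(0)+q.max(0))/2).round(4),q[:,2].min())
E
```

```text
6.95 [0.5251 0.2894 0.2586] [ 0.6 -0.1 -0.7] 0.014554570470270764
wrist 0.074 602 (array([0.52564046, 0.29041212]), np.float64(0.029996209324482395)) [0.5241 0.2904 0.0783] 0.07404344234066301
wrist 0.0986486605896599 350 (array([0.52367134, 0.28929446]), np.float64(0.013235396419456447)) [0.5165 0.2892 0.1274] 0.10612727633541141
top 0.074 135 (array([0.52671141, 0.2920473 ]), np.float64(0.030102387193025385)) [0.527  0.2926 0.0804] 0.07427295106137044
top 0.0986486605896599 76 (array([0.52507004, 0.29165367]), np.float64(0.012727182973759642)) [0.5247 0.2901 0.1276] 0.10816700625657827
side 0.074 107 (array([0.52472524, 0.28896636]), np.float64(0.03029869819725149)) [0.5239 0.2894 0.0788] 0.07401294116037516
side 0.0986486605896599 133 (array([0.52338415, 0.28638222]), np.float64(0.010653363381055592)) [0.5232 0.2831 0.1255] 0.1026246063996683
```

>>> play_rows([
  {"translation":[-0.0015,0.001,0.02],"turn":[0,0,0],"gripper":0.0},
  {"translation":[0,0,0.025],"turn":[0,0,0],"gripper":0.0},
  {"translation":[0,0,0.025],"turn":[0,0,0],"gripper":0.0},
  {"translation":[0,0,0.021],"turn":[0,0,0],"gripper":0.0},
  {"translation":[0,0,0],"turn":[0,0,0],"gripper":0.0},
])

```text
time_s: 7.6
tool_pos: [0.5269, 0.2907, 0.1687]
tool_rot: [[-1.0, 0.001, -0.003], [0.001, 1.0, -0.002], [0.003, -0.002, -1.0]]
force: [-0.4, 0.8, -0.2]
width: 0.0144
grip_force: 58.8
```

>>> play_rows([
  {"translation":[0,0,0],"turn":[0,0,0],"gripper":0.0},
  {"translation":[0,0,0],"turn":[0,0,0],"gripper":0.0},
])

```text
time_s: 7.8
tool_pos: [0.5293, 0.2918, 0.1726]
tool_rot: [[-1.0, 0.001, 0.003], [0.001, 1.0, 0.002], [-0.003, 0.002, -1.0]]
force: [1.0, 0.6, -0.2]
width: 0.0144
grip_force: 58.8
```

>>> play_rows([
  {"translation":[0,0,0.006],"turn":[0,0,0],"gripper":0.0},
  {"translation":[0,0,0],"turn":[0,0,0],"gripper":0.0},
  {"translation":[0,0,0],"turn":[0,0,0],"gripper":0.0},
])

```text
time_s: 8.1
tool_pos: [0.528, 0.2913, 0.1645]
tool_rot: [[-1.0, 0.0, 0.0], [0.0, 1.0, 0.0], [-0.0, 0.0, -1.0]]
force: [-0.6, -1.0, 0.2]
width: 0.0147
grip_force: 58.8
```

```bash
python3 - <<'E'
from plant import *
s=sense();print(s['tool_pos'],s['force'])
E
```

```text
[0.52799333 0.29125494 0.16451829] [-0.58495833 -0.97577167  0.15112073]
```

>>> play_rows([
  {"translation":[0.002,0,-0.028],"turn":[0,0,0],"gripper":0.0},
  {"translation":[0,0,-0.027],"turn":[0,0,0],"gripper":0.0},
  {"translation":[0,0,0],"turn":[0,0,0],"gripper":0.0},
  {"translation":[0,0,0],"turn":[0,0,0],"gripper":0.0},
])

```text
time_s: 8.5
tool_pos: [0.5264, 0.2913, 0.22]
tool_rot: [[-1.0, 0.001, 0.001], [0.001, 1.0, 0.001], [-0.001, 0.001, -1.0]]
force: [-0.5, 0.5, -0.6]
width: 0.0144
grip_force: 58.8
```

>>> play_rows([
  {"translation":[0,0,0.027],"turn":[0,0,0],"gripper":0.0},
  {"translation":[0,0,0.027],"turn":[0,0,0],"gripper":0.0},
  {"translation":[0,0,0],"turn":[0,0,0],"gripper":0.0},
  {"translation":[0,0,0],"turn":[0,0,0],"gripper":0.0},
])

```text
time_s: 8.9
tool_pos: [0.5253, 0.2908, 0.1645]
tool_rot: [[-1.0, 0.001, -0.002], [0.001, 1.0, -0.001], [0.002, -0.001, -1.0]]
force: [0.1, 0.4, 0.6]
width: 0.0148
grip_force: 59.0
```

>>> play_rows([
  {"translation":[0,0,0],"turn":[0,0,0],"gripper":0.0},
  {"translation":[0,0,-0.04],"turn":[0,0,0],"gripper":0.0},
  {"translation":[0,0,-0.04],"turn":[0,0,0],"gripper":0.0},
  {"translation":[0,0,-0.04],"turn":[0,0,0],"gripper":0.0},
  {"translation":[0,0,-0.04],"turn":[0,0,0],"gripper":0.0},
])

```text
time_s: 9.4
tool_pos: [0.5261, 0.291, 0.3281]
tool_rot: [[-1.0, 0.001, 0.001], [0.001, 1.0, 0.001], [-0.001, 0.001, -1.0]]
force: [0.9, -0.2, -0.6]
width: 0.0146
grip_force: 58.9
```

>>> play_rows([
  {"translation":[0.01,-0.02,0],"turn":[0,0,0],"gripper":0.0},
  {"translation":[0.01,-0.04,0],"turn":[0,0,0],"gripper":0.0},
  {"translation":[0.01,-0.04,0],"turn":[0,0,0],"gripper":0.0},
  {"translation":[0.01,-0.04,0],"turn":[0,0,0],"gripper":0.0},
  {"translation":[0.01,-0.04,0],"turn":[0,0,0],"gripper":0.0},
])

```text
time_s: 9.9
tool_pos: [0.4757, 0.1094, 0.3263]
tool_rot: [[-1.0, 0.001, 0.001], [0.001, 1.0, 0.001], [-0.001, 0.001, -1.0]]
force: [0.1, -0.9, -0.1]
width: 0.0148
grip_force: 59.0
```

>>> play_rows([
  {"translation":[0,-0.04,0],"turn":[0,0,0],"gripper":0.0},
  {"translation":[0,-0.04,0],"turn":[0,0,0],"gripper":0.0},
  {"translation":[0,-0.04,0],"turn":[0,0,0],"gripper":0.0},
  {"translation":[0,-0.04,0],"turn":[0,0,0],"gripper":0.0},
  {"translation":[0,-0.04,0],"turn":[0,0,0],"gripper":0.0},
])

```text
time_s: 10.4
tool_pos: [0.4757, -0.0908, 0.3264]
tool_rot: [[-1.0, 0.001, 0.002], [0.001, 1.0, 0.001], [-0.002, 0.001, -1.0]]
force: [0.1, 0.4, -0.3]
width: 0.0148
grip_force: 59.0
```

>>> play_rows([
  {"translation":[0,-0.04,0],"turn":[0,0,0],"gripper":0.0},
  {"translation":[0,-0.04,0],"turn":[0,0,0],"gripper":0.0},
  {"translation":[0,-0.04,0],"turn":[0,0,0],"gripper":0.0},
  {"translation":[0,-0.04,0],"turn":[0,0,0],"gripper":0.0},
  {"translation":[0,0,0],"turn":[0,0,0],"gripper":0.0},
])

```text
time_s: 10.9
tool_pos: [0.4737, -0.2557, 0.3265]
tool_rot: [[-1.0, 0.011, 0.001], [0.011, 1.0, -0.004], [-0.001, -0.004, -1.0]]
force: [-0.2, -0.7, -0.6]
width: 0.0148
grip_force: 59.0
```

>>> play_rows([
  {"translation":[-0.003,-0.034,0.02],"turn":[0,0,0],"gripper":0.0},
  {"translation":[0,-0.033,0.02],"turn":[0,0,0],"gripper":0.0},
  {"translation":[0,0,0.02],"turn":[0,0,0],"gripper":0.0},
  {"translation":[0,0,0],"turn":[0,0,0],"gripper":0.0},
  {"translation":[0,0,0],"turn":[0,0,0],"gripper":0.0},
])

```text
time_s: 11.4
tool_pos: [0.4793, -0.3149, 0.266]
tool_rot: [[-1.0, -0.001, 0.001], [-0.001, 1.0, 0.001], [-0.001, 0.001, -1.0]]
force: [1.2, -0.5, -0.7]
width: 0.0148
grip_force: 59.1
```

```bash
python3 - <<'E'
from look import *
p=s['tool_pos'];print(s['tool_rot'].round(3).tolist())
for n in d:
    r=d[n]
    for z0,z1,c,R in((.07,.08,(.4765,-.323),.026),(p[2]-.15,p[2]-.11,p,.025)):
        q,_=near(r,c,R,z0,z1)
        if len(q)>10:print(n,z0,len(q),circ(q),((q.min(0)+q.max(0))/2).round(4),q[:,2].min())
E
```

```text
11.4 [ 0.4793 -0.3149  0.266 ] [ 1.2 -0.5 -0.7] 0.014766078189627501
[[-1.0, -0.001, 0.001], [-0.001, 1.0, 0.001], [-0.001, 0.001, -1.0]]
wrist 0.07 406 (array([ 0.47633085, -0.32318998]), np.float64(0.019238721123559593)) [ 0.4762 -0.323   0.0743] 0.07008377518233372
wrist 0.11599305965629345 328 (array([ 0.48011712, -0.31356842]), np.float64(0.013253359768699027)) [ 0.4731 -0.3138  0.1361] 0.1162432132537774
top 0.07 26 (array([ 0.4789906 , -0.31447373]), np.float64(0.014261266411077167)) [ 0.4804 -0.3031  0.0755] 0.07121650477930719
top 0.11599305965629345 47 (array([ 0.48159806, -0.30999941]), np.float64(0.011916795113523422)) [ 0.4817 -0.3006  0.1356] 0.11630266329873828
side 0.07 194 (array([ 0.4752596 , -0.32478566]), np.float64(0.01935183760771984)) [ 0.4753 -0.3244  0.0742] 0.07012097556314945
side 0.11599305965629345 235 (array([ 0.47928084, -0.31537083]), np.float64(0.012164137743326694)) [ 0.4786 -0.3182  0.1362] 0.11647441805323155
```

>>> play_rows([
  {"translation":[0.004,-0.0095,0],"turn":[0,0,0],"gripper":0.0},
  {"translation":[0,0,0.012],"turn":[0,0,0],"gripper":0.0},
  {"translation":[0,0,0.01],"turn":[0,0,0],"gripper":0.0},
  {"translation":[0,0,0],"turn":[0,0,0],"gripper":0.0},
])

```text
time_s: 11.95
tool_pos: [0.4738, -0.3243, 0.2412]
tool_rot: [[-1.0, 0.001, -0.003], [0.001, 1.0, 0.002], [0.003, 0.002, -1.0]]
force: [-0.3, 0.8, -0.1]
width: 0.0143
grip_force: 59.1
```

```bash
python3 - <<'E'
from look import *
p=s['tool_pos']
for n in("wrist","side"):
    r=d[n]
    for z0,z1,c,R in((.07,.08,(.4765,-.323),.026),(p[2]-.14,p[2]-.11,p,.025)):
        q,_=near(r,c,R,z0,z1)
        if len(q)>10:print(n,z0,len(q),circ(q),((q.min(0)+q.max(0))/2).round(4),q[:,2].min())
E
```

```text
11.95 [ 0.4738 -0.3243  0.2412] [-0.3  0.8 -0.1] 0.014320904130733874
wrist 0.07 441 (array([ 0.4763348 , -0.32317348]), np.float64(0.019275063080197077)) [ 0.4724 -0.3231  0.0743] 0.0701146362026675
wrist 0.10123901873637581 265 (array([ 0.47416493, -0.32289374]), np.float64(0.013228649727014217)) [ 0.4659 -0.3227  0.1163] 0.10132359557152981
side 0.07 144 (array([ 0.47521871, -0.32466043]), np.float64(0.019441130208095566)) [ 0.4754 -0.3252  0.0742] 0.07018145495138695
side 0.10123901873637581 176 (array([ 0.47369999, -0.32492194]), np.float64(0.012517927029560984)) [ 0.473  -0.3281  0.1163] 0.10145166171974229
```

>>> play_rows([
  {"translation":[-0.002,0,0.01],"turn":[0,0,0],"gripper":0.0},
  {"translation":[0,0,0.02],"turn":[0,0,0],"gripper":0.0},
  {"translation":[0,0,0.02],"turn":[0,0,0],"gripper":0.0},
  {"translation":[0,0,0.02],"turn":[0,0,0],"gripper":0.0},
  {"translation":[0,0,0],"turn":[0,0,0],"gripper":0.0},
])

```text
time_s: 12.6
tool_pos: [0.4754, -0.3238, 0.1704]
tool_rot: [[-1.0, 0.0, -0.005], [0.0, 1.0, 0.002], [0.005, 0.002, -1.0]]
force: [-0.3, 0.6, -0.6]
width: 0.0149
grip_force: 59.1
```

Down a touch more and release.

>>> play_rows([
  {"translation":[0,0,0.005],"turn":[0,0,0],"gripper":0.0},
  {"translation":[0,0,0],"turn":[0,0,0],"gripper":0.0},
  {"translation":[0,0,0],"turn":[0,0,0],"gripper":0.06},
  {"translation":[0,0,0],"turn":[0,0,0],"gripper":0.06},
  {"translation":[0,0,0],"turn":[0,0,0],"gripper":0.06},
])

```text
time_s: 13.1
tool_pos: [0.4771, -0.3255, 0.1689]
tool_rot: [[-1.0, 0.0, 0.001], [0.0, 1.0, -0.0], [-0.001, -0.0, -1.0]]
force: [0.0, -0.5, 0.2]
width: 0.0577
grip_force: 0.0
```

>>> play_rows([
  {"translation":[0,0,0],"turn":[0,0,0],"gripper":0.06},
  {"translation":[0,0,-0.02],"turn":[0,0,0],"gripper":0.06},
  {"translation":[0,0,-0.03],"turn":[0,0,0],"gripper":0.06},
  {"translation":[0,0,-0.05],"turn":[0,0,0],"gripper":0.06},
  {"translation":[0,0,-0.05],"turn":[0,0,0],"gripper":0.06},
])

```text
time_s: 13.6
tool_pos: [0.4761, -0.325, 0.3197]
tool_rot: [[-1.0, 0.001, -0.001], [0.001, 1.0, 0.001], [0.001, 0.001, -1.0]]
force: [0.7, -0.2, 0.3]
width: 0.06
grip_force: 0.0
```

```bash
python3 - <<'E'
from look import *
for n in("wrist","side","top"):
    r=d[n]
    for z0,z1,R in((.069,.08,.026),(.125,.15,.02),(.175,.195,.02),(.195,.215,.02)):
        q,_=near(r,(.4765,-.323),R,z0,z1)
        if len(q)>10:print(n,z0,len(q),circ(q)[0],q[:,2].max())
E
```

```text
13.6 [ 0.4761 -0.325   0.3197] [ 0.7 -0.2  0.3] 0.06001752786937291
wrist 0.069 409 [ 0.47606136 -0.3229723 ] 0.07848377318258443
wrist 0.125 84 [ 0.4773951  -0.32630823] 0.14974516253813835
wrist 0.175 102 [ 0.47729143 -0.32600029] 0.19494176007719188
wrist 0.195 350 [ 0.47620765 -0.32595923] 0.20805007497394867
side 0.069 226 [ 0.47513381 -0.32460993] 0.0799326120051489
side 0.125 93 [ 0.47609644 -0.32770236] 0.1497844063689251
side 0.175 83 [ 0.4761112  -0.32741174] 0.19469232899594946
side 0.195 91 [ 0.47573907 -0.3277902 ] 0.2078118634847793
top 0.069 121 [ 0.47772187 -0.31955645] 0.0796758120550809
top 0.125 25 [ 0.47875394 -0.32453103] 0.14818297555730298
top 0.175 24 [ 0.47793748 -0.32347579] 0.19438941362206963
top 0.195 56 [ 0.47866307 -0.32459616] 0.21231989002521345
```

Released. The brush stands upright about 3 mm off the stand's centre. Next I'll set the tool yaw to the chute (7.7°) with a small backward tilt, and check the reach in front of the chute.

>>> play_rows([
  {"translation":[0.006,0.042,0],"turn":[0,0,0],"gripper":0.085},
  {"translation":[0.008,0.042,0],"turn":[0,0,0],"gripper":0.085},
  {"translation":[0.008,0.042,0],"turn":[0,0,0],"gripper":0.085},
  {"translation":[0.008,0.042,0],"turn":[0,0,0],"gripper":0.085},
  {"translation":[0.008,0.042,0],"turn":[0,0,0],"gripper":0.085},
])

```text
time_s: 14.25
tool_pos: [0.4377, -0.113, 0.3178]
tool_rot: [[-1.0, -0.001, 0.0], [-0.001, 1.0, 0.002], [-0.0, 0.002, -1.0]]
force: [0.4, -0.2, 0.7]
width: 0.0847
grip_force: 0.0
```

>>> play_rows([
  {"translation":[0.008,0.042,0],"turn":[0,0,0],"gripper":0.085},
  {"translation":[0,0,0.04],"turn":[0,0,-7.7],"gripper":0.085},
  {"translation":[0,0,0.04],"turn":[0,-8.5,0],"gripper":0.085},
  {"translation":[0,0,0],"turn":[0,-8.5,0],"gripper":0.085},
  {"translation":[0,0,0],"turn":[0,0,0],"gripper":0.085},
])

```text
time_s: 14.75
tool_pos: [0.4277, -0.0742, 0.2645]
tool_rot: [[-0.986, -0.133, 0.101], [-0.131, 0.991, 0.03], [-0.104, 0.016, -0.994]]
force: [-0.4, -0.9, 0.3]
width: 0.0852
grip_force: 0.0
```

```bash
cat > go.py <<'E'
import sys
from plant import *
import numpy as np
s=sense();R=np.array(s['tool_rot']);t=np.array([float(a) for a in sys.argv[1:4]])
print(s['time_s'],s['tool_pos'].round(4),R.round(3).tolist(),s['joint_positions'].round(0))
print("tool delta",(R.T@(t-s['tool_pos'])).round(4))
E
python3 go.py .43 -.073 .10
```

```text
14.75 [ 0.4277 -0.0742  0.2645] [[-0.986, -0.133, 0.101], [-0.131, 0.991, 0.03], [-0.104, 0.016, -0.994]] [-23. -16.  26. 113.   5.  76.  99.]
tool delta [ 0.0146 -0.0017  0.1639]
```

>>> play_rows([
  {"translation":[0,0,0.04],"turn":[0,0,0],"gripper":0.085},
  {"translation":[0,0,0.04],"turn":[0,0,0],"gripper":0.085},
  {"translation":[0,0,0.04],"turn":[0,0,0],"gripper":0.085},
  {"translation":[0,0,0.03],"turn":[0,-5,0],"gripper":0.085},
  {"translation":[0,0,0],"turn":[0,-5,0],"gripper":0.085},
])

```text
time_s: 15.25
tool_pos: [0.4425, -0.0658, 0.1117]
tool_rot: [[-0.954, -0.141, 0.265], [-0.131, 0.99, 0.054], [-0.27, 0.017, -0.963]]
force: [-0.9, -0.1, 0.4]
width: 0.0851
grip_force: 0.0
```

```bash
python3 go.py .45 -.072 .10
```

```text
15.25 [ 0.4425 -0.0658  0.1117] [[-0.954, -0.141, 0.265], [-0.131, 0.99, 0.054], [-0.27, 0.017, -0.963]] [-23. -15.  29. 131.   3.  47. 103.]
tool delta [-0.0032 -0.0074  0.013 ]
```

>>> play_rows([
  {"translation":[0,0,0.03],"turn":[0,3,0],"gripper":0.085},
  {"translation":[0,0,0.03],"turn":[0,0,0],"gripper":0.085},
  {"translation":[0,0,0],"turn":[0,0,0],"gripper":0.085},
  {"translation":[0,0,0],"turn":[0,0,0],"gripper":0.085},
])

```text
time_s: 15.65
tool_pos: [0.4594, -0.0633, 0.0582]
tool_rot: [[-0.965, -0.141, 0.219], [-0.133, 0.99, 0.047], [-0.224, 0.016, -0.974]]
force: [1.0, 0.7, -0.1]
width: 0.085
grip_force: 0.0
```

```bash
python3 go.py .44 -.072 .05
```

```text
15.65 [ 0.4594 -0.0633  0.0582] [[-0.965, -0.141, 0.219], [-0.133, 0.99, 0.047], [-0.224, 0.016, -0.974]] [-25.  -5.  33. 131.  -3.  41. 107.]
tool delta [ 0.0218 -0.0061  0.0033]
```

>>> play_rows([
  {"translation":[0,0,-0.05],"turn":[0,0,0],"gripper":0.085},
  {"translation":[0,0,-0.05],"turn":[0,0,0],"gripper":0.085},
  {"translation":[-0.017,0.043,0],"turn":[0,0,0],"gripper":0.085},
  {"translation":[-0.017,0.043,0],"turn":[0,0,0],"gripper":0.085},
  {"translation":[-0.017,0.043,0],"turn":[0,0,0],"gripper":0.085},
])

```text
time_s: 16.15
tool_pos: [0.4699, 0.0674, 0.1722]
tool_rot: [[-0.964, -0.138, 0.225], [-0.13, 0.99, 0.049], [-0.23, 0.018, -0.973]]
force: [0.7, -0.3, 0.8]
width: 0.0848
grip_force: 0.0
```

>>> play_rows([
  {"translation":[-0.017,0.043,0],"turn":[0,0,0],"gripper":0.085},
  {"translation":[-0.017,0.043,0],"turn":[0,0,0],"gripper":0.085},
  {"translation":[-0.017,0.043,0],"turn":[0,0,0],"gripper":0.085},
  {"translation":[-0.017,0.043,0],"turn":[0,0,0],"gripper":0.085},
  {"translation":[0,0,0],"turn":[0,0,0],"gripper":0.085},
])

```text
time_s: 16.65
tool_pos: [0.5108, 0.2533, 0.1902]
tool_rot: [[-0.963, -0.148, 0.225], [-0.14, 0.989, 0.053], [-0.23, 0.019, -0.973]]
force: [-1.0, -0.9, -0.5]
width: 0.0852
grip_force: 0.0
```

```bash
python3 go.py .530 .2915 .14; python3 - <<'E'
from look import *
for n in("wrist","side","top"):
    q,_=near(d[n],(.526,.291),.04,.074,.088)
    if len(q)>10:print(n,len(q),circ(q))
E
```

```text
16.65 [0.5108 0.2533 0.1902] [[-0.963, -0.148, 0.225], [-0.14, 0.989, 0.053], [-0.23, 0.019, -0.973]] [-37.   1.   6. 109.   5.  57.  65.]
tool delta [-0.0123  0.034   0.0552]
16.65 [0.5108 0.2533 0.1902] [-1.  -0.9 -0.5] 0.08523405860446061
wrist 1406 (array([0.52550802, 0.29007808]), np.float64(0.030083046044658574))
side 105 (array([0.52445189, 0.28862468]), np.float64(0.030253040839484317))
```

>>> play_rows([
  {"translation":[-0.012,0.034,0.02],"turn":[0,0,0],"gripper":0.085},
  {"translation":[0,0,0.02],"turn":[0,0,0],"gripper":0.085},
  {"translation":[0,0,0],"turn":[0,0,0],"gripper":0.085},
  {"translation":[0,0,0],"turn":[0,0,0],"gripper":0.085},
])

```text
time_s: 17.2
tool_pos: [0.5264, 0.2803, 0.1525]
tool_rot: [[-0.966, -0.137, 0.221], [-0.13, 0.99, 0.046], [-0.226, 0.016, -0.974]]
force: [0.3, -0.7, 0.7]
width: 0.0847
grip_force: 0.0
```

```bash
python3 go.py .530 .2915 .046
```

```text
17.2 [0.5264 0.2803 0.1525] [[-0.966, -0.137, 0.221], [-0.13, 0.99, 0.046], [-0.226, 0.016, -0.974]] [-38.   6.   5. 108.   5.  54.  62.]
tool delta [0.0191 0.009  0.1051]
```

>>> play_rows([
  {"translation":[0.019,0.009,0],"turn":[0,0,0],"gripper":0.085},
  {"translation":[0,0,0.03],"turn":[0,0,0],"gripper":0.085},
  {"translation":[0,0,0.01],"turn":[0,0,0],"gripper":0.085},
  {"translation":[0,0,0],"turn":[0,0,0],"gripper":0.085},
])

```text
time_s: 17.6
tool_pos: [0.5153, 0.2889, 0.1085]
tool_rot: [[-0.966, -0.137, 0.22], [-0.13, 0.99, 0.046], [-0.224, 0.015, -0.974]]
force: [-0.4, -0.2, 0.0]
width: 0.0849
grip_force: 0.0
```

```bash
python3 go.py .530 .2915 .046;python3 - <<'E'
from look import *
for n in("wrist","side"):
    q,_=near(d[n],(.526,.291),.04,.074,.088)
    if len(q)>10:print(n,len(q),circ(q))
E
```

```text
17.6 [0.5153 0.2889 0.1085] [[-0.966, -0.137, 0.22], [-0.13, 0.99, 0.046], [-0.224, 0.015, -0.974]] [-39.   8.   4. 111.   6.  49.  60.]
tool delta [-0.0005 -0.0004  0.0642]
17.6 [0.5153 0.2889 0.1085] [-0.4 -0.2  0. ] 0.08487281347678832
wrist 2886 (array([0.52526077, 0.29049738]), np.float64(0.030053775690115695))
side 100 (array([0.52432612, 0.28822887]), np.float64(0.029893923025938757))
```

>>> play_rows([
  {"translation":[0,0,0.022],"turn":[0,0,0],"gripper":0.085},
  {"translation":[0,0,0.022],"turn":[0,0,0],"gripper":0.085},
  {"translation":[0,0,0.02],"turn":[0,0,0],"gripper":0.085},
  {"translation":[0,0,0],"turn":[0,0,0],"gripper":0.085},
  {"translation":[0,0,0],"turn":[0,0,0],"gripper":0.085},
])

```text
time_s: 18.25
tool_pos: [0.5302, 0.2939, 0.0477]
tool_rot: [[-0.965, -0.139, 0.222], [-0.132, 0.99, 0.048], [-0.227, 0.017, -0.974]]
force: [-0.5, -0.6, 0.9]
width: 0.0849
grip_force: 0.0
```

```bash
python3 go.py .530 .2915 .046
```

```text
18.25 [0.5302 0.2939 0.0477] [[-0.965, -0.139, 0.222], [-0.132, 0.99, 0.048], [-0.227, 0.017, -0.974]] [-38.  14.   4. 112.   6.  41.  60.]
tool delta [ 0.0009 -0.0024  0.0016]
```

>>> play_rows([
  {"translation":[0,-0.002,0.001],"turn":[0,0,0],"gripper":0.05},
  {"translation":[0,0,0],"turn":[0,0,0],"gripper":0.05},
  {"translation":[0,0,0],"turn":[0,0,0],"gripper":0.05},
  {"translation":[0,0,0],"turn":[0,0,0],"gripper":0.05},
])

```text
time_s: 18.65
tool_pos: [0.5316, 0.2923, 0.048]
tool_rot: [[-0.964, -0.139, 0.225], [-0.131, 0.99, 0.049], [-0.229, 0.018, -0.973]]
force: [-0.8, -0.7, 6.4]
width: 0.0619
grip_force: 66.0
```

```bash
python3 go.py .530 .2915 .046;python3 - <<'E'
from look import *
for n in("wrist","side","top"):
    q,_=near(d[n],(.526,.291),.04,.074,.088)
    if len(q)>10:print(n,len(q),circ(q))
E
```

```text
18.65 [0.5316 0.2923 0.048 ] [[-0.964, -0.139, 0.225], [-0.131, 0.99, 0.049], [-0.229, 0.018, -0.973]] [-38.  14.   5. 112.   6.  41.  60.]
tool delta [ 0.0021 -0.0006  0.0015]
18.65 [0.5316 0.2923 0.048 ] [-0.8 -0.7  6.4] 0.061905658733451795
wrist 8296 (array([0.52521617, 0.29083392]), np.float64(0.030908721342993353))
side 63 (array([0.52956113, 0.28939607]), np.float64(0.0341160062969801))
top 32 (array([0.52777996, 0.29125213]), np.float64(0.029554924729717626))
```

>>> play_rows([
  {"translation":[-0.004,0,-0.017],"turn":[0,0,0],"gripper":0.05},
  {"translation":[-0.004,0,-0.017],"turn":[0,0,0],"gripper":0.05},
  {"translation":[0.022,-0.02,-0.006],"turn":[0,0,0],"gripper":0.05},
  {"translation":[0.022,-0.04,-0.006],"turn":[0,0,0],"gripper":0.05},
  {"translation":[0.022,-0.04,-0.006],"turn":[0,0,0],"gripper":0.05},
])

```text
time_s: 19.3
tool_pos: [0.4755, 0.182, 0.0817]
tool_rot: [[-0.965, -0.141, 0.221], [-0.134, 0.99, 0.048], [-0.226, 0.017, -0.974]]
force: [1.1, -1.6, -0.7]
width: 0.0615
grip_force: 65.8
```

>>> play_rows([
  {"translation":[0.022,-0.04,-0.006],"turn":[0,0,0],"gripper":0.05},
  {"translation":[0.022,-0.04,-0.006],"turn":[0,0,0],"gripper":0.05},
  {"translation":[0,-0.02,0],"turn":[0,0,0],"gripper":0.05},
  {"translation":[0,0,0],"turn":[0,0,0],"gripper":0.05},
])

```text
time_s: 19.7
tool_pos: [0.4449, 0.0744, 0.0818]
tool_rot: [[-0.966, -0.134, 0.222], [-0.127, 0.991, 0.047], [-0.226, 0.018, -0.974]]
force: [0.7, 0.4, -1.9]
width: 0.0612
grip_force: 65.8
```

```bash
python3 go.py .446 -.07 .083
```

```text
19.7 [0.4449 0.0744 0.0818] [[-0.966, -0.134, 0.222], [-0.127, 0.991, 0.047], [-0.226, 0.018, -0.974]] [-28.  -8.  14. 131.   3.  44.  82.]
tool delta [ 0.0169 -0.1432 -0.0077]
```

>>> play_rows([
  {"translation":[0.004,-0.036,-0.002],"turn":[0,0,0],"gripper":0.05},
  {"translation":[0.004,-0.036,-0.002],"turn":[0,0,0],"gripper":0.05},
  {"translation":[0.004,-0.036,-0.002],"turn":[0,0,0],"gripper":0.05},
  {"translation":[0.004,-0.035,-0.002],"turn":[0,0,0],"gripper":0.05},
  {"translation":[0,0,0],"turn":[0,0,0],"gripper":0.05},
])

```text
time_s: 20.2
tool_pos: [0.4488, -0.0704, 0.0841]
tool_rot: [[-0.966, -0.133, 0.223], [-0.126, 0.991, 0.046], [-0.227, 0.016, -0.974]]
force: [-0.5, 0.2, -1.3]
width: 0.0614
grip_force: 66.0
```

```bash
python3 go.py .446 -.07 .053; python3 - <<'E'
from look import *
a=d["wrist"];T=d["top"];S=d["side"]
p=s['tool_pos']
for n in d:
    q,_=near(d[n],p+[-.0055,-.0015,0],.034,p[2]+.022,p[2]+.04)
    if len(q)>10:print(n,len(q),circ(q),np.percentile(q[:,2],95))
print("spout px wrist",proj(a,(.4937,-.0643,.108)))
cv2.imwrite("pics/m2.png",cv2.cvtColor(np.hstack([cv2.resize(a["color"],(480,360)),cv2.resize(S["color"][180:320,240:365],(320,360))]),4))
E
```

```text
20.2 [ 0.4488 -0.0704  0.0841] [[-0.966, -0.133, 0.223], [-0.126, 0.991, 0.046], [-0.227, 0.016, -0.974]] [-20.  -9.  28. 130.  -0.  45. 106.]
tool delta [0.0097 0.0003 0.0297]
20.2 [ 0.4488 -0.0704  0.0841] [-0.5  0.2 -1.3] 0.0613858938699953
wrist 9799 (array([ 0.44281701, -0.07164621]), np.float64(0.030162654401289745)) 0.1187318571172385
top 28 (array([ 0.4449704 , -0.06853745]), np.float64(0.0296951755861464)) 0.11757861762623152
side 122 (array([ 0.44199165, -0.0703064 ]), np.float64(0.02990191055541876)) 0.11659207141592316
spout px wrist [321.64494879 402.85638507]
```

View pics/m2.png

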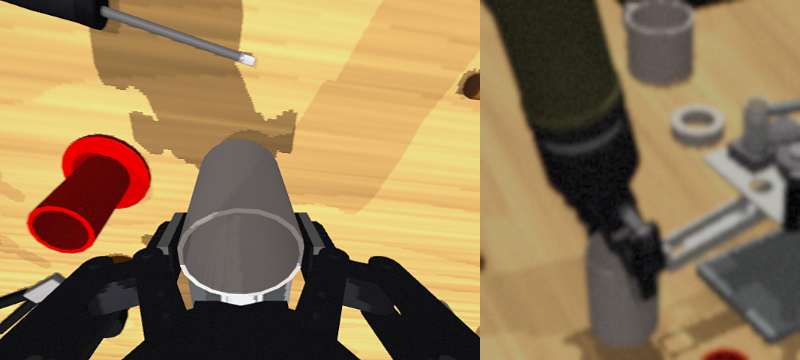

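The left half (wrist) shows the cup level between the fingers, its rim centred at (240,252). The right half (side) shows the cup just in front of the chute's end at (665,260) in the crop. Lowering now.

>>> play_rows([
  {"translation":[0.006,0,-0.001],"turn":[0,0,0],"gripper":0.05},
  {"translation":[0.004,0,0.016],"turn":[0,0,0],"gripper":0.05},
  {"translation":[0.004,0,0.016],"turn":[0,0,0],"gripper":0.05},
  {"translation":[0,0,0],"turn":[0,0,0],"gripper":0.05},
  {"translation":[0,0,0],"turn":[0,0,0],"gripper":0.05},
])

```text
time_s: 20.85
tool_pos: [0.441, -0.0663, 0.05]
tool_rot: [[-0.965, -0.141, 0.22], [-0.133, 0.99, 0.048], [-0.225, 0.017, -0.974]]
force: [0.3, 0.0, -1.6]
width: 0.0614
grip_force: 66.2
```

```bash
python3 go.py .4995 -.063 .051; python3 - <<'E'
from look import *
p=s['tool_pos']
for n in d:
    q,_=near(d[n],p+[-.0055,-.0015,0],.036,p[2]+.02,p[2]+.04)
    if len(q)>10:print(n,len(q),circ(q),np.percentile(q[:,2],95))
E
```

```text
20.85 [ 0.441  -0.0663  0.05  ] [[-0.965, -0.141, 0.22], [-0.133, 0.99, 0.048], [-0.225, 0.017, -0.974]] [-21.  -6.  29. 133.  -2.  40. 108.]
tool delta [-0.0571 -0.005   0.0121]
20.85 [ 0.441  -0.0663  0.05  ] [ 0.3  0.  -1.6] 0.06140496418291856
wrist 11330 (array([ 0.43495695, -0.06767959]), np.float64(0.030317675414395073)) 0.08545283302938403
top 50 (array([ 0.43894656, -0.06462201]), np.float64(0.028441548289554773)) 0.08646233718400155
side 153 (array([ 0.43488514, -0.06929189]), np.float64(0.030093564800325098)) 0.08473276654657982
```

>>> play_rows([
  {"translation":[-0.0145,-0.001,0.003],"turn":[0,0,0],"gripper":0.05},
  {"translation":[-0.0145,-0.001,0.003],"turn":[0,0,0],"gripper":0.05},
  {"translation":[0,0,0],"turn":[0,0,0],"gripper":0.05},
  {"translation":[0,0,0],"turn":[0,0,0],"gripper":0.05},
])

```text
time_s: 21.4
tool_pos: [0.4706, -0.065, 0.0508]
tool_rot: [[-0.965, -0.14, 0.221], [-0.132, 0.99, 0.048], [-0.225, 0.017, -0.974]]
force: [-0.3, -0.2, -1.9]
width: 0.0616
grip_force: 66.3
```

```bash
python3 go.py .4995 -.063 .051; python3 - <<'E'
from look import *
p=s['tool_pos']
for n in d:
    q,_=near(d[n],p+[-.0055,-.0015,0],.036,p[2]+.02,p[2]+.034)
    if len(q)>10:print(n,len(q),circ(q),np.percentile(q[:,2],95))
E
```

```text
21.4 [ 0.4706 -0.065   0.0508] [[-0.965, -0.14, 0.221], [-0.132, 0.99, 0.048], [-0.225, 0.017, -0.974]] [-22.  -2.  30. 130.  -6.  40. 110.]
tool delta [-0.0282 -0.0021  0.0063]
21.4 [ 0.4706 -0.065   0.0508] [-0.3 -0.2 -1.9] 0.06163176736710424
wrist 9523 (array([ 0.46453207, -0.06626687]), np.float64(0.03010154669582454)) 0.0837470513481171
top 23 (array([ 0.47222293, -0.05905355]), np.float64(0.02276626284935973)) 0.0844150754088792
side 141 (array([ 0.46316554, -0.06777093]), np.float64(0.030015452617215152)) 0.08319266397154335
```

>>> play_rows([
  {"translation":[-0.014,-0.001,0.003],"turn":[0,0,0],"gripper":0.05},
  {"translation":[-0.0145,-0.001,0.0035],"turn":[0,0,0],"gripper":0.05},
  {"translation":[0,0,0],"turn":[0,0,0],"gripper":0.05},
  {"translation":[0,0,0],"turn":[0,0,0],"gripper":0.05},
])

```text
time_s: 21.95
tool_pos: [0.4993, -0.063, 0.0505]
tool_rot: [[-0.965, -0.139, 0.22], [-0.132, 0.99, 0.048], [-0.225, 0.017, -0.974]]
force: [-0.5, 0.3, -2.1]
width: 0.0616
grip_force: 66.2
```

```bash
python3 go.py .4995 -.063 .048; python3 - <<'E'
from look import *
p=s['tool_pos']
for n in d:
    q,_=near(d[n],p+[-.0055,-.0015,0],.036,p[2]+.02,p[2]+.036)
    if len(q)>10:print(n,len(q),circ(q),np.percentile(q[:,2],95))
    q,_=near(d[n],(.4937,-.0643),.03,.095,.118)
    if len(q)>10:print(n,"chute",len(q),q.min(0),q.max(0))
cv2.imwrite("pics/m3.png",cv2.cvtColor(np.hstack([cv2.resize(d["wrist"]["color"],(480,360)),cv2.resize(d["side"]["color"][210:320,270:370],(320,360))]),4))
E
```

```text
21.95 [ 0.4993 -0.063   0.0505] [[-0.965, -0.139, 0.22], [-0.132, 0.99, 0.048], [-0.225, 0.017, -0.974]] [-22.   2.  30. 126.  -9.  40. 112.]
tool delta [ 0.0004 -0.0001  0.0025]
21.95 [ 0.4993 -0.063   0.0505] [-0.5  0.3 -2.1] 0.06161102020714782
wrist 8159 (array([ 0.49326865, -0.06433607]), np.float64(0.030104935301064166)) 0.08389737910088192
wrist chute 4699 [ 0.47525222 -0.07958209  0.09500196] [ 0.51445803 -0.05145689  0.11175891]
top 20 (array([ 0.51208173, -0.04122929]), np.float64(0.006574659462163053)) 0.08316814196009609
side 127 (array([ 0.49243401, -0.06595201]), np.float64(0.03016220543813852)) 0.08365009577406292
side chute 20 [ 0.47200749 -0.08860309  0.09524614] [ 0.52083126 -0.04416735  0.11574316]
```

View pics/m3.png

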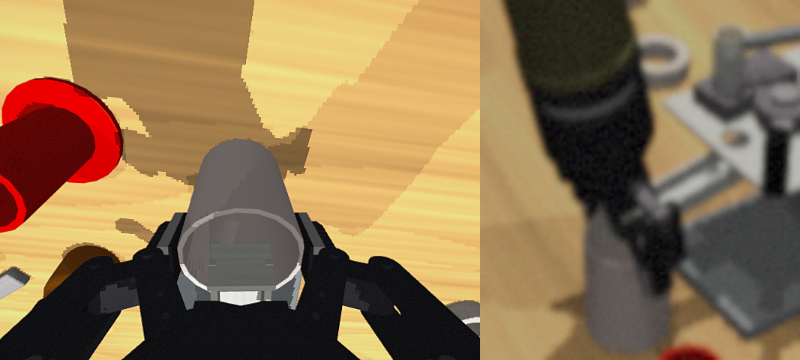

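The chute's end appears inside the cup's rim at (240,270) in the wrist picture, with the rim passing below it on centre. Setting the cup down and releasing it.

>>> play_rows([
  {"translation":[0.001,0,0.003],"turn":[0,0,0],"gripper":0.05},
  {"translation":[0,0,0],"turn":[0,0,0],"gripper":0.05},
  {"translation":[0,0,0],"turn":[0,0,0],"gripper":0.085},
  {"translation":[0,0,0],"turn":[0,0,0],"gripper":0.085},
  {"translation":[0,0,0],"turn":[0,0,0],"gripper":0.085},
])

```text
time_s: 22.6
tool_pos: [0.5, -0.0629, 0.0477]
tool_rot: [[-0.965, -0.139, 0.222], [-0.132, 0.99, 0.048], [-0.226, 0.017, -0.974]]
force: [0.2, 0.2, -0.2]
width: 0.0849
grip_force: 0.0
```

```bash
python3 go.py .4995 -.063 .20; python3 - <<'E'
from look import *
for n in d:
    q,_=near(d[n],(.4937,-.0643),.036,.072,.086)
    if len(q)>10:print(n,len(q),circ(q),np.percentile(q[:,2],95))
E
```

```text
22.6 [ 0.5    -0.0629  0.0477] [[-0.965, -0.139, 0.222], [-0.132, 0.99, 0.048], [-0.226, 0.017, -0.974]] [-22.   2.  30. 126.  -9.  40. 112.]
tool delta [-0.034   0.0025 -0.1485]
22.6 [ 0.5    -0.0629  0.0477] [ 0.2  0.2 -0.2] 0.08489550188213363
wrist 5845 (array([ 0.49358589, -0.06435421]), np.float64(0.029819881516587255)) 0.08096912635160503
top 19 (array([ 0.51158071, -0.04206874]), np.float64(0.007399867044587353)) 0.08171092749944271
side 102 (array([ 0.49210409, -0.06630201]), np.float64(0.029141914693813654)) 0.08166616024580743
```

>>> play_rows([
  {"translation":[-0.005,0,-0.02],"turn":[0,0,0],"gripper":0.085},
  {"translation":[-0.007,0.001,-0.03],"turn":[0,0,0],"gripper":0.085},
  {"translation":[-0.009,0.001,-0.039],"turn":[0,0,0],"gripper":0.085},
  {"translation":[-0.009,0,-0.04],"turn":[0,0,0],"gripper":0.085},
  {"translation":[-0.007,0,-0.03],"turn":[0,0,0],"gripper":0.085},
])

```text
time_s: 23.25
tool_pos: [0.5008, -0.0638, 0.2138]
tool_rot: [[-0.965, -0.139, 0.224], [-0.132, 0.99, 0.048], [-0.229, 0.017, -0.973]]
force: [0.3, 0.2, -0.1]
width: 0.0849
grip_force: 0.0
```

>>> play_rows([
  {"translation":[0,0,-0.02],"turn":[0,6.5,0],"gripper":0.0},
  {"translation":[0,0,-0.02],"turn":[0,6.5,0],"gripper":0.0},
  {"translation":[0,0,0],"turn":[0,0,7.8],"gripper":0.0},
  {"translation":[0,0,0],"turn":[0,0,0],"gripper":0.0},
  {"translation":[0,0,0],"turn":[0,0,0],"gripper":0.0},
])

```text
time_s: 23.75
tool_pos: [0.4931, -0.0654, 0.2497]
tool_rot: [[-1.0, -0.006, -0.002], [-0.006, 1.0, 0.017], [0.002, 0.017, -1.0]]
force: [-0.4, -0.6, 0.1]
width: 0.0119
grip_force: 0.0
```

```bash
python3 go.py .515 -.128 .25; python3 - <<'E'
from look import *
for n in d:
    q,_=near(d[n],(.4937,-.0643),.036,.072,.084)
    if len(q)>10:print(n,len(q),circ(q),np.percentile(q[:,2],95))
    q,px=near(d[n],(.5633,-.1334),.03,.155,.2);g=d[n]["color"][px[:,1],px[:,0]].max(1) if len(px) else []
    if len(q)>10:
        k=q[(g<70)&(q[:,2]<.185)];t=q[(g<70)&(q[:,2]>.187)];print(n,"knob",len(k),circ(k) if len(k)>5 else 0,len(t),t.mean(0))
E
```

```text
23.75 [ 0.4931 -0.0654  0.2497] [[-1.0, -0.006, -0.002], [-0.006, 1.0, 0.017], [0.002, 0.017, -1.0]] [-23.  -2.  28. 103.  -0.  78.  95.]
tool delta [-0.0216 -0.0627 -0.0014]
23.75 [ 0.4931 -0.0654  0.2497] [-0.4 -0.6  0.1] 0.011906351770736017
wrist 711 (array([ 0.49425388, -0.06456464]), np.float64(0.02997269559333091)) 0.08154729715317774
wrist knob 495 (array([ 0.56344613, -0.13394313]), np.float64(0.00853595259708872)) 0 [nan nan nan]
side 145 (array([ 0.49316571, -0.06639184]), np.float64(0.030087193010863173)) 0.08113830454813072
side knob 81 (array([ 0.56059605, -0.13828821]), np.float64(0.0053012027203187635)) 40 [ 0.56113225 -0.13734351  0.19069703]<stdin>:7: RuntimeWarning: Mean of empty slice.
  ret = um.true_divide(
```

>>> play_rows([
  {"translation":[-0.012,-0.034,0],"turn":[0,0,0],"gripper":0.0},
  {"translation":[-0.012,-0.034,0],"turn":[0,0,0],"gripper":0.0},
  {"translation":[0,0,0.03],"turn":[0,0,0],"gripper":0.0},
  {"translation":[0,0,0.03],"turn":[0,0,0],"gripper":0.0},
  {"translation":[0,0,0.03],"turn":[0,0,0],"gripper":0.0},
])

```text
time_s: 24.4
tool_pos: [0.5173, -0.1319, 0.1582]
tool_rot: [[-1.0, -0.004, -0.0], [-0.004, 1.0, 0.017], [0.0, 0.017, -1.0]]
force: [-0.3, 0.4, -0.4]
width: -0.0001
grip_force: 0.0
```

>>> play_rows([
  {"translation":[0,0,0],"turn":[0,0,0],"gripper":0.0},
  {"translation":[0,0,0],"turn":[0,0,0],"gripper":0.0},
])

```text
time_s: 24.6
tool_pos: [0.5174, -0.1317, 0.1595]
tool_rot: [[-1.0, -0.004, -0.002], [-0.004, 1.0, 0.017], [0.002, 0.017, -1.0]]
force: [0.9, -0.5, -0.2]
width: 0.0003
grip_force: 0.0
```

```bash
python3 go.py .54 -.134 .16; python3 - <<'E'
from look import *
p=s['tool_pos'];r=d["side"]
q,px=near(r,p,.03,.15,.19);print(len(q),q.min(0),q.max(0))
for n in("wrist","side","top"):
    q,px=near(d[n],p,.035,.15,.185);print(n,len(q),np.percentile(q[:,0],[2,50,98]).round(3),np.percentile(q[:,1],[2,50,98]).round(3)) if len(q)>5 else 0
a=d["wrist"]["color"];cv2.imwrite("pics/m4.png",cv2.cvtColor(np.hstack([cv2.resize(a,(480,360)),cv2.resize(r["color"][190:310,320:427],(320,360))]),4))
E
```

```text
24.6 [ 0.5174 -0.1317  0.1595] [[-1.0, -0.004, -0.002], [-0.004, 1.0, 0.017], [0.002, 0.017, -1.0]] [-18.   8.  33. 106.  -6.  68. 107.]
tool delta [-0.0226 -0.0024 -0.0006]
24.6 [ 0.5174 -0.1317  0.1595] [ 0.9 -0.5 -0.2] 0.0002595946023584902
127 [ 0.50468965 -0.1488629   0.16075286] [ 0.52455642 -0.12476274  0.18981918]
wrist 1443 [0.506 0.507 0.511] [-0.145 -0.132 -0.119]
side 101 [0.506 0.511 0.524] [-0.148 -0.141 -0.127]
```

View pics/m4.png

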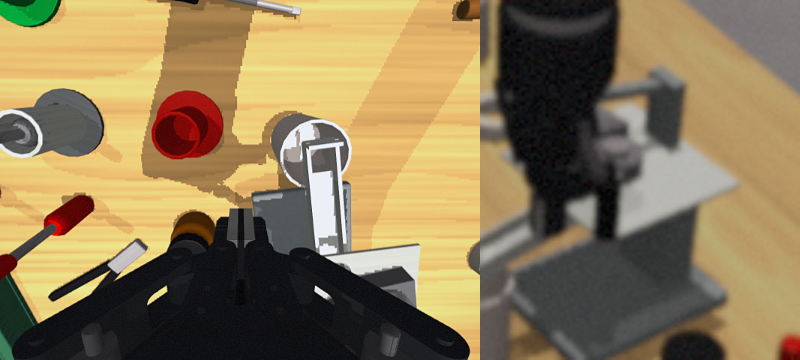

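The left half (wrist) shows the cup's rim (315,155) centred under the chute's end and the brush in its stand at (25,130). The closed fingers at (238,235) stand just in front of the knob. Pushing along the arc now.

>>> play_rows([
  {"translation":[-0.022,-0.002,0],"turn":[0,0,0],"gripper":0.0},
  {"translation":[-0.013,-0.006,0],"turn":[0,0,0],"gripper":0.0},
  {"translation":[-0.013,-0.006,0],"turn":[0,0,0],"gripper":0.0},
  {"translation":[-0.013,-0.003,0],"turn":[0,0,0],"gripper":0.0},
  {"translation":[-0.012,-0.003,0],"turn":[0,0,0],"gripper":0.0},
])

```text
time_s: 25.25
tool_pos: [0.5901, -0.1542, 0.1603]
tool_rot: [[-1.0, -0.002, -0.002], [-0.002, 1.0, 0.014], [0.002, 0.014, -1.0]]
force: [-5.4, -2.4, 3.5]
width: -0.0002
grip_force: 2.4
```

```bash
python3 go.py .6396 -.1449 .16; python3 - <<'E'
from look import *
for n in d:
    q,px=near(d[n],(.61,-.15),.05,.15,.2)
    if len(q)>10:
        g=d[n]["color"][px[:,1],px[:,0]].max(1);m=(g<70)&(q[:,0]>s['tool_pos'][0]+.008)
        if m.sum()>5:print(n,m.sum(),q[m].mean(0),q[m].max(0))
E
```

```text
25.25 [ 0.5901 -0.1542  0.1603] [[-1.0, -0.002, -0.002], [-0.002, 1.0, 0.014], [0.002, 0.014, -1.0]] [-15.  18.  33.  95. -11.  70. 111.]
tool delta [-0.0496  0.0092  0.0003]
25.25 [ 0.5901 -0.1542  0.1603] [-5.4 -2.4  3.5] -0.00015093570638180983
wrist 312 [ 0.60931006 -0.15462194  0.19353158] [ 0.61818341 -0.15209206  0.19956661]
side 69 [ 0.60794161 -0.15934772  0.16459058] [ 0.61572774 -0.15308276  0.18336103]
```

>>> play_rows([
  {"translation":[-0.0125,0.001,0],"turn":[0,0,0],"gripper":0.0},
  {"translation":[-0.0125,0.002,0],"turn":[0,0,0],"gripper":0.0},
  {"translation":[-0.0125,0.003,0],"turn":[0,0,0],"gripper":0.0},
  {"translation":[-0.011,0.003,0],"turn":[0,0,0],"gripper":0.0},
  {"translation":[0,0,0],"turn":[0,0,0],"gripper":0.0},
])

```text
time_s: 25.9
tool_pos: [0.6391, -0.1423, 0.1593]
tool_rot: [[-1.0, -0.004, -0.002], [-0.004, 1.0, 0.016], [0.002, 0.016, -1.0]]
force: [-4.0, -2.9, 1.5]
width: 0.0003
grip_force: 1.9
```

>>> play_rows([
  {"translation":[-0.003,0.001,0],"turn":[0,0,0],"gripper":0.0},
  {"translation":[0,0,0],"turn":[0,0,0],"gripper":0.0},
])

```text
time_s: 26.1
tool_pos: [0.6406, -0.1418, 0.1593]
tool_rot: [[-1.0, -0.003, -0.003], [-0.003, 1.0, 0.017], [0.003, 0.017, -1.0]]
force: [-4.5, -2.8, 1.4]
width: -0.0001
grip_force: 2.4
```

```bash
python3 go.py .6396 -.1449 .16; python3 - <<'E'
from look import *
for n in d:
    q,px=near(d[n],(.65,-.145),.05,.155,.2)
    if len(q)>10:
        g=d[n]["color"][px[:,1],px[:,0]].max(1);m=(g<70)&(q[:,0]>s['tool_pos'][0]+.008)
        if m.sum()>5:print(n,m.sum(),q[m].mean(0),q[m].max(0))
E
```

```text
26.1 [ 0.6406 -0.1418  0.1593] [[-1.0, -0.003, -0.003], [-0.003, 1.0, 0.017], [0.003, 0.017, -1.0]] [-14.  24.  32.  88. -14.  72. 111.]
tool delta [ 0.0011 -0.0031 -0.0007]
26.1 [ 0.6406 -0.1418  0.1593] [-4.5 -2.8  1.4] -0.00014170242206867572
wrist 348 [ 0.65967923 -0.14238487  0.19336584] [ 0.66917031 -0.14013895  0.19807701]
side 69 [ 0.65548919 -0.15286236  0.17051705] [ 0.66232082 -0.14620296  0.18735443]
```

>>> play_rows([
  {"translation":[-0.004,0.001,0],"turn":[0,0,0],"gripper":0.0},
  {"translation":[0,0,0],"turn":[0,0,0],"gripper":0.0},
  {"translation":[0,0,0],"turn":[0,0,0],"gripper":0.0},
])

```text
time_s: 26.55
tool_pos: [0.6413, -0.1416, 0.1592]
tool_rot: [[-1.0, -0.001, -0.01], [-0.002, 1.0, 0.017], [0.01, 0.017, -1.0]]
force: [-13.4, -2.2, 6.1]
width: -0.0004
grip_force: 6.9
```

>>> play_rows([
  {"translation":[-0.003,0.001,0],"turn":[0,0,0],"gripper":0.0},
  {"translation":[0,0,0],"turn":[0,0,0],"gripper":0.0},
  {"translation":[0,0,0],"turn":[0,0,0],"gripper":0.0},
])

```text
time_s: 26.85
tool_pos: [0.6418, -0.1415, 0.1592]
tool_rot: [[-1.0, -0.0, -0.015], [-0.0, 1.0, 0.018], [0.015, 0.018, -1.0]]
force: [-20.7, -2.4, 10.2]
width: 0.0
grip_force: 10.4
```

The force has risen from 5 to 21 N with no further travel, so the lever is on its stop. Letting it spring back.

>>> play_rows([
  {"translation":[0,0,0],"turn":[0,0,0],"gripper":0.0},
  {"translation":[0.015,-0.003,0],"turn":[0,0,0],"gripper":0.0},
  {"translation":[0.015,-0.003,0],"turn":[0,0,0],"gripper":0.0},
  {"translation":[0.018,0,0],"turn":[0,0,0],"gripper":0.0},
  {"translation":[0.018,0.002,0],"turn":[0,0,0],"gripper":0.0},
])

```text
time_s: 27.35
tool_pos: [0.5824, -0.1421, 0.1592]
tool_rot: [[-1.0, -0.004, -0.0], [-0.004, 1.0, 0.019], [-0.0, 0.019, -1.0]]
force: [-0.2, 0.2, 0.0]
width: 0.0
grip_force: 0.3
```

>>> play_rows([
  {"translation":[0.018,0.005,0],"turn":[0,0,0],"gripper":0.0},
  {"translation":[0.018,0.007,0],"turn":[0,0,0],"gripper":0.0},
  {"translation":[0.02,0,0],"turn":[0,0,0],"gripper":0.0},
  {"translation":[0.015,0,0],"turn":[0,0,0],"gripper":0.0},
  {"translation":[0,0,0],"turn":[0,0,0],"gripper":0.0},
])

```text
time_s: 27.85
tool_pos: [0.5111, -0.1306, 0.1599]
tool_rot: [[-1.0, -0.004, 0.001], [-0.004, 1.0, 0.02], [-0.001, 0.02, -1.0]]
force: [-0.2, -0.0, -0.5]
width: 0.0002
grip_force: 0.0
```

>>> play_rows([
  {"translation":[0,0,-0.04],"turn":[0,0,0],"gripper":0.0},
  {"translation":[0,0,-0.05],"turn":[0,0,0],"gripper":0.0},
  {"translation":[0,0,-0.04],"turn":[0,0,0],"gripper":0.0},
  {"translation":[0,-0.04,0],"turn":[0,0,0],"gripper":0.0},
  {"translation":[0,0,0],"turn":[0,0,0],"gripper":0.0},
])

```text
time_s: 28.35
tool_pos: [0.5131, -0.1789, 0.2908]
tool_rot: [[-1.0, 0.002, 0.004], [0.002, 1.0, 0.014], [-0.004, 0.014, -1.0]]
force: [-0.8, -0.9, -0.6]
width: -0.0001
grip_force: 0.0
```

```bash
python3 - <<'E'
from look import *
for n in d:
    q,_=near(d[n],(.4937,-.0643),.036,.072,.084)
    if len(q)>10:print(n,"cup",len(q),circ(q))
    q,px=near(d[n],(.5633,-.1334),.03,.155,.185)
    if len(q)>10:
        g=d[n]["color"][px[:,1],px[:,0]].max(1);k=q[g<70];print(n,"knob",len(k),circ(k) if len(k)>5 else 0)
    q,_=near(d[n],(.4765,-.325),.02,.195,.215)
    if len(q)>10:print(n,"brush top",circ(q)[0],q[:,2].max())
w=d["wrist"];u,v=proj(w,(.49,-.064,.05)).astype(int);print(u,v);u=np.clip(u,60,580);v=np.clip(v,60,420)
u2,v2=proj(d["top"],(.4937,-.0643,.06)).astype(int)
f=lambda c,u,v,k:cv2.resize(c[v-k:v+k,u-k:u+k],(400,400),interpolation=cv2.INTER_CUBIC)
cv2.imwrite("pics/m5.png",cv2.cvtColor(np.hstack([f(w["color"],u,v,60),f(d["top"]["color"],u2,v2,60)]),4))
E
```

```text
28.35 [ 0.5131 -0.1789  0.2908] [-0.8 -0.9 -0.6] -0.00012901372577778057
wrist cup 653 (array([ 0.4947617 , -0.06534063]), np.float64(0.030102209660595763))
wrist knob 299 (array([ 0.56367508, -0.13423562]), np.float64(0.008578322373391971))
wrist brush top [ 0.47726134 -0.32520032] 0.20873328320228782
top cup 120 (array([ 0.49554711, -0.06208366]), np.float64(0.030150559619924026))
top knob 30 (array([ 0.56454915, -0.13182783]), np.float64(0.008380324767756958))
top brush top [ 0.47858677 -0.32342118] 0.20958564725125028
side cup 151 (array([ 0.49313458, -0.06646765]), np.float64(0.029920334285894423))
side knob 78 (array([ 0.56055437, -0.1382112 ]), np.float64(0.0050744086456304535))
side brush top [ 0.47589608 -0.32856086] 0.2073659092929191
421 168
```

View pics/m5.png

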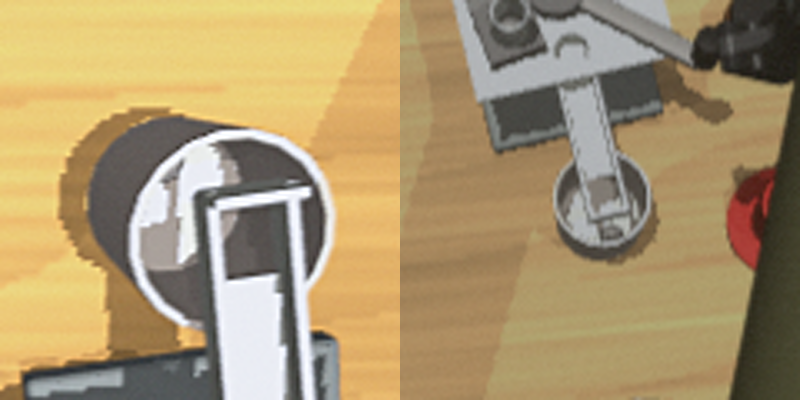

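The left crop (wrist) shows the cup centred under the chute, with no ball left in the chute. The right crop (top) shows a small dark round thing in the cup at (610,230). I'll check its height.

```bash
python3 - <<'E'
from h import *
d=pickle.load(open("d1.pkl","rb"))
for n in("top","wrist"):
    W=cloud(d[n]);m=(np.hypot(W[...,0]-.494,W[...,1]+.0643)<.026)&(W[...,2]>-.01)&(W[...,2]<.05)&(d[n]["z_map"]>.05)
    q=W[m];g=d[n]["color"][m].max(1);print(n,len(q),np.histogram(q[:,2],bins=np.arange(-.01,.051,.005))[0])
    k=q[(q[:,2]>.011)&(q[:,2]<.03)&(np.hypot(q[:,0]-.494,q[:,1]+.0643)<.022)]
    print(len(k),k.mean(0) if len(k) else 0, k.max(0) if len(k) else 0)
W=cloud(d["top"])
for v in range(264,294,2):print(v,[int(round(W[v,u,2]*1000)) for u in range(324,354,2)])
E
```

```text
top 260 [  0  11 127  80   9  19   7   1   3   1   2   0]
30 [ 0.48141724 -0.06676752  0.01817689] [ 0.48664364 -0.04856143  0.02409715]
wrist 631 [  0   0 452 146   9  22   2   0   0   0   0   0]
23 [ 0.48355363 -0.06777005  0.01799134] [ 0.48684155 -0.06446992  0.02072147]
264 [3, 0, 106, 98, 93, 96, 95, 110, 80, 84, 4, 4, 2, -2, -1]
266 [-5, 81, 1336, 96, 97, 98, 92, 93, 57, 69, 81, 1, -1, 1, 8]
268 [82, 66, 107, 97, 89, 95, 99, 89, 100, 53, 63, 81, -1, 2, -1]
270 [68, 43, 92, 96, 93, 96, 9, 13, 102, 41, 53, 68, 79, 6, 3]
272 [46, 25, 3, 104, 10, 8, 2, 5, 107, 15, 31, 54, 78, -4, 2]
274 [25, 7, 1, 99, 4, 4, 6, 5, 93, 4, 18, 43, 76, -3, -3]
276 [2, 9, 8, 106, 6, 3, 8, 5, 3, 103, 0, 28, 62, 82, -4]
278 [4, 4, 6, 95, 9, 3, 1, 0, 3, 100, 4, 16, 62, -1, 2]
280 [5, 7, 4, 4, 105, 2, -1, 111, 108, 106, 7, 9, 71, 3, -5]
282 [8, 4, 2, 2, 107, 112, 107, 99, 95, 0, 1, 5, 75, -1, -1]
284 [78, 6, 5, 7, 98, 4, 4, 6, 5, 1, 8, 4, -6, -4, -1]
286 [78, 78, 7, 5, 4, 4, 18, 19, 20, 5, 4, 80, -1, 0, -1]
288 [46, 75, 81, 7, 6, 0, 22, 21, 19, 77, 81, 14, 1, 1, -4]
290 [3, 40, 63, 74, 76, 78, 82, 75, 82, 64, 30, -1, -1, -2, -4]
292 [-1, 3, 28, 44, 55, 61, 60, 56, 45, 25, -2, 3, -3, 0, 2]
```

Both views find the ball on the cup's floor: its top is at 20 mm, about 12 mm from the cup's centre. The lever is home and the brush is in its stand, so I'm handing the job in.

```bash
python3 -c "
from plant import *
print(finish_job())"
```

```text
the job is handed in; nothing more can be done
None
```

I handed the job in at 28 s of the 72 s limit: the cup was brushed with two full strokes and stands under the chute with one ball in it, the brush is back upright in its stand, and the lever is home. I confirmed these in the camera images, but I did not check separately that the second ball is still in the tube or that the bystanders stayed put, and the hand-in returned no verdict.

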